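Clear, charge and advance the casting tray

ROBOT

A 6-joint arm with a two-finger parallel gripper is mounted at the origin on the work surface. World frame = base frame: x ahead of the robot, y to its left, z up, the work surface at z = 0. Lengths are in mm, angles in rad, forces in N, time in s.
With the tool pointing down it reaches from about 350 to 975 mm from the base axis. Payload 7.1 kg.
Tool frame: the origin (TCP) lies on the mounting face of the last link; the fingertips stand 182 mm ahead of it and the grasp point (between the pads) lies 163 mm ahead of it (ctrl.tip_reach is the distance from the TCP to the fingertips, in mm); z points along the fingers, y is the direction in which the jaws open and shut (so a half turn about z gives the same grasp; the last joint's range is limited). The gripper opens to 88 mm and grips with 3 to 60 N. Pads are 20 mm wide; open, the fingers measure 115 mm over their backs; the gripper's body (75 mm by 178 mm) begins 61 mm behind the grasp point.
Start: joints at [-1.119, 0.423, 1.63, -0, 1.089, -0.019], TCP at [283.514, -556.98, 404.675] pointing down, gripper open.
Joint ranges: [-3, 3], [-0.9, 2.11], [0.09, 2.58], [-1.31, 4.45], [0.11, 2.69], [-2.54, 2.54]. Speed limits (rad/s): [2.39, 2.39, 3.01, 3.14, 3.14, 3.14].

INTERFACE

Orientations are given as a rotation vector (axis times angle).
In Python, from workcell import ctrl gives the robot as it stands.
- The arm moves only by the tool jog_arm, never from a script. Its argument "steps" is a list that holds one entry, the list of rows, each a list of 7 numbers: the shift along the tool's x, y, z in m, then the turn, a rotation vector about the tool's x, y, z in degrees, then the gripper's target within -1 to 1 (shut at 1, half-way at 0, fully open at -1). A call has 1 to 20 rows; each row shifts and turns the commanded pose from where the row before left it, along the tool's axes as they then stand; what a row does not reach is not made up. A row lasts 1/12 s, in which the tool goes at most 41.7 mm and 7.16 degrees, less where a joint would pass 70% of its speed; a pose out of reach is approached as far as the arm can. A call is refused whole if a number of a shift passes 0.0417 or a number of a turn 7.16, either way. A call with a gripper value outside its range is refused whole. The fingers move at their own pace and stop on an object; the grip force is fixed at half the most. Time passes only in rows, so rows that do not move let the fingers close. It gives the time, the measured TCP pose, the force and the opening at its end, in the units of the state.
- ctrl.get_obs(): the state, without advancing time (a new reading comes with each control period).
- ctrl.get_image(name): name is "scene" or "top"; returns the picture (480x640x3 uint8, red, green, blue); there is no depth.
- ctrl.camera_info(name): a dict with "fx", "fy", "cx", "cy" (pixels), "origin" and "attitude" of the camera in the world. Camera axes: x right, y down, z forward; pixel columns grow to the right and rows downward; lengths in mm; the calibration is good to about 2 mm. A picture is of the moment at which its call begins. camera_info takes no time and is no camera call.
- ctrl.close_job(): hands the job in, once; it reports no verdict.
Trained networks look in the newest picture that a camera, given by its name, has taken for a name from the list of things; names that differ only in an ending like _2 or _b are one class to them, and where a whole thing is asked for, a point or a joint stands for the part that bears it (a point fixed in the world has none). Each returns a list of dicts, best first, with "p" (0 to 1); they miss things now and then, are a little off and sometimes report something else, mostly with a low value. They report only what shows in the picture. A call takes as long as a camera call.
- ctrl.look_for(thing, camera): "bbox" ([left, top, right, bottom] in pixels, round what is visible of it).
- ctrl.trace(thing, camera): "pixels" (480x640 bool, what is visible of it) and "bbox" ([left, top, right, bottom] in pixels, round what is visible of it).
- ctrl.landmark_of(thing, camera): "uv" ([column, row] in pixels: a listed point, or the origin of a listed thing).
The state is a dict: "t": time; "qpos": joint angles; "qvel": joint speeds; "joint_torque": joint torques, N m; "ee_pos": TCP position; "orientation": TCP orientation; "ft_force": force on the tool from outside, world axes, zero at the start; "moment": the same for the moment, N m; "width": finger opening in mm.
Only numpy, scipy, OpenCV 4.12 (cv2) and the standard library are available. Lean on these libraries where they do the work, as an engineer would, in place of code of your own. Each camera call takes 0.05 s, during which the arm holds its last target.

TASK

Clear the finished bow pulls off the carrier's tray into the plywood crate; then, with the carrier still at the filling station, pick up the shaker tin and shake all eight nuggets out over the tray, spread evenly so that each third marked by the scored lines gets at least two. Set the empty tin back level on the middle of its wooden rest and push the carrier along the rail to the next station, at the torch, so that it clicks into the notch there and never runs on past it. Leave the other things on the bench where they are.

Things in the scene. Friction and masses are not known exactly. Their poses are not given: they have to be found in the camera images.
- carrier (a joint): Travel of the carrier along its fixed 520 mm rail, which lies across the bench (roughly along y), m. 0 = filling station (start), 0.130 = torch station (the next), 0.260 = cooling station. At each a sprung ball drops into a notch: about 5 N frees the carrier, about 1 N keeps it sliding, and it centres itself when left within about 4 mm.
- tray (a point): Centre of the carrier tray's floor (top surface, 49 mm above the bench). White ceramic open tray fixed on the carrier, 110 mm (x) by 204 mm (y) inside, walls 15 mm high and 6 mm thick, its y axis along the rail towards the torch station. Two dark scored lines, at y = -34 and +34 mm, divide the flat floor into three thirds of 68 by 110 mm; there are no dividers.
- post_top (a point): Top centre of the carrier's wooden push post on the robot's side of the tray: upright, 18 mm (x) by 24 mm (y, along the rail), standing 88 mm above the bench, its upper 45 mm free to be gripped or pushed; 80 mm from the tray's centre line. The tray's outer wall is 10 mm from it.
- torch_station (a point): Point on the rail's centre line at the torch station, in front of the bench torch, 40 mm above the bench; its y axis runs along the rail, from the filling to the torch station. Each station is marked by a pair of brass posts at the rail's far side; a brass pointer on the carrier stands between a pair when it is there. This is the middle pair, 130 mm from the filling station's.
- tin: Shaker tin holding the nuggets: bright steel box lying level, 112 mm long, 52 wide, 40 high, partly covered on top, shut at the back, open at the front (+x): a mouth 46 mm wide, 34 mm high, its edge at x = 62 mm. Origin: centre of the underside; x to the mouth, z up. About 0.22 kg empty, 0.46 full. Slick inside: nuggets begin to slide at a nose-down tilt of about 13 to 20 degrees.
- tin_grip (a point): Middle of the tin's grip, a wooden block 22 mm (x) by 26 mm (y) that stands on the tin's top at x = y = 0, from 40 to 84 mm above its underside; this point is 66 mm above the underside.
- tin_mouth (a point): Middle of the lower edge of the tin's mouth, on its inner floor.
- rest: The tin's rest: a light wooden board 190 (x) by 130 (y) by 12 mm high, fixed on the bench; origin at the centre of its underside. The tin starts on it.
- crate: Finished-work crate: open plywood tray, 190 (x) by 236 (y) mm outside, 30 mm high, walls and floor 6 mm, fixed on the bench; origin at the centre of its underside. It is on the left or on the right; the rest is on the other side.
- pull0: A finished cast copper bow pull (drawer handle) of the last batch, lying on the tray at the start; two or three are there (None: not there). A straight bar 92 mm long (x), 14 mm wide, its top 46 mm and its underside 32 mm above the feet; two legs with feet 20 by 30 mm at x = +-38 mm. 0.12 kg. Origin: centre, level with the undersides of the feet.
- pull1: A finished cast copper bow pull (drawer handle) of the last batch, lying on the tray at the start; two or three are there (None: not there). A straight bar 92 mm long (x), 14 mm wide, its top 46 mm and its underside 32 mm above the feet; two legs with feet 20 by 30 mm at x = +-38 mm. 0.12 kg. Origin: centre, level with the undersides of the feet.
- pull2: A finished cast copper bow pull (drawer handle) of the last batch, lying on the tray at the start; two or three are there (None: not there). A straight bar 92 mm long (x), 14 mm wide, its top 46 mm and its underside 32 mm above the feet; two legs with feet 20 by 30 mm at x = +-38 mm. 0.12 kg. Origin: centre, level with the undersides of the feet.
- nugget0: One of eight chunky brass casting nuggets, all alike: octagonal lump 20 mm across, 16 mm high, about 30 g; origin at the centre of its underside. All eight start inside the tin.
- nugget1: One of eight chunky brass casting nuggets, all alike: octagonal lump 20 mm across, 16 mm high, about 30 g; origin at the centre of its underside. All eight start inside the tin.
- nugget2: One of eight chunky brass casting nuggets, all alike: octagonal lump 20 mm across, 16 mm high, about 30 g; origin at the centre of its underside. All eight start inside the tin.
- nugget3: One of eight chunky brass casting nuggets, all alike: octagonal lump 20 mm across, 16 mm high, about 30 g; origin at the centre of its underside. All eight start inside the tin.
- nugget4: One of eight chunky brass casting nuggets, all alike: octagonal lump 20 mm across, 16 mm high, about 30 g; origin at the centre of its underside. All eight start inside the tin.
- nugget5: One of eight chunky brass casting nuggets, all alike: octagonal lump 20 mm across, 16 mm high, about 30 g; origin at the centre of its underside. All eight start inside the tin.
- nugget6: One of eight chunky brass casting nuggets, all alike: octagonal lump 20 mm across, 16 mm high, about 30 g; origin at the centre of its underside. All eight start inside the tin.
- nugget7: One of eight chunky brass casting nuggets, all alike: octagonal lump 20 mm across, 16 mm high, about 30 g; origin at the centre of its underside. All eight start inside the tin.
- file: A loose file with a wooden handle, 205 mm long; leave alone. Origin on its length, on the bench.
- crucible: A loose small grey crucible, 60 mm across, 55 mm high; leave alone. Origin: centre of its underside.
- flux_jar: A loose amber jar, 64 mm across, 85 mm high; leave alone. Origin: centre of its underside.
- mallet: A loose wooden mallet, about 240 mm long; leave alone. Origin on its handle, on the bench.

How it is judged:
By the outcome, as a careful person would: the job done as asked, in the order asked, and still so for the second after the job is handed in, with the robot touching nothing.
Of pull0, pull1, pull2 only 2 to 3 are there at a start; the rules pass over those that are not, and their reading is None.
At some moment in a run one of pull0, pull1, pull2 may be knocked a few centimetres aside while the robot is not near it.
It also fails if it takes over 200 s, if anything falls off the work surface, if the arm or the gripper's body presses on something with over 40 N, if the wrist force passes 120 N, or if a joint passes its speed limit or range.

## Working session

There is one attempt and no reset: what is moved stays moved. The work goes in short steps, Python scripts to look and compute and a tool call to move; the robot and the scene stay as the last step left them, time stands still between calls to the robot, and variables do not carry over. Pictures are saved under pics/ and viewed, and the job is handed in when it is done.

Besides the shell and the picture viewer there is one more tool, called after "Request:" as a command line: name --argument value ..., lists and objects as JSON in quotes. jog_arm: Moves the arm, as the interface text tells. Its arguments: {"type":"object","properties":{"steps":{"type":"array"}},"required":["steps"]}

```bash
ls; mkdir -p pics; python3 - <<'E'
from workcell import ctrl
import cv2
o=ctrl.get_obs(); print({k:(v if not hasattr(v,'round') else v) for k,v in o.items()})
for n in("scene","top"):
    im=ctrl.get_image(n); cv2.imwrite(f"pics/{n}0.png",im[:,:,::-1]); print(n,ctrl.camera_info(n))
E
```

```text
pics
{'t': 0.0, 'qpos': array([-1.11898367e+00,  4.23841971e-01,  1.63068394e+00, -5.86275643e-06,
        1.08859624e+00, -1.89740074e-02]), 'qvel': array([-0.00046313, -0.00025676, -0.00021606,  0.00061857,  0.00100951,
       -0.00028413]), 'joint_torque': array([-2.07413097e-03, -5.44626546e+01, -2.73672295e+01,  6.42375718e-02,
        2.26175511e-02, -1.43411758e-04]), 'ee_pos': array([ 283.40822629, -556.73973246,  403.90315812]), 'orientation': array([-3.05350337e+00, -7.32355493e-01,  5.23621129e-04]), 'ft_force': array([-0.27861192,  0.33103347, -0.62765717]), 'moment': array([ 0.03644015, -0.01844989,  0.01682086]), 'width': 87.62406568377364}
scene {'fx': 474.93859174330584, 'fy': 474.93859174330584, 'cx': 322.5733463228792, 'cy': 246.03979449873503, 'origin': array([1336.22625759,  383.41592461,  817.77613795]), 'attitude': array([-1.35343031, -2.07729146,  0.99629196])}
top {'fx': 612.0614608502367, 'fy': 612.0614608502367, 'cx': 320.7670542681556, 'cy': 233.416990267712, 'origin': array([3.56996857e+02, 1.40739734e+00, 1.62194612e+03]), 'attitude': array([-2.19744426,  2.15152385, -0.11927216])}
```

View pics/scene0.png

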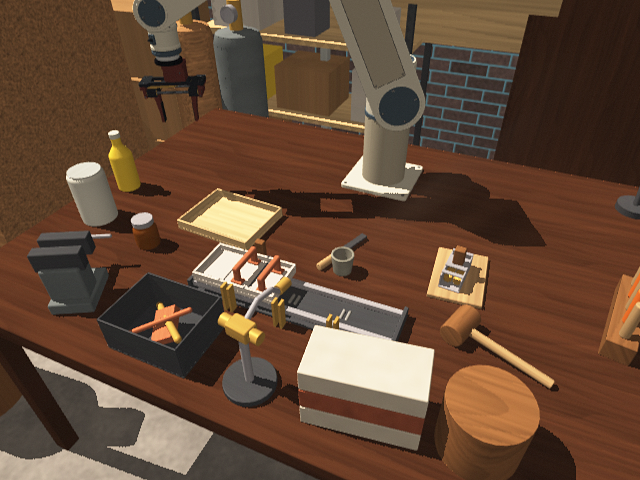

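View pics/top0.png

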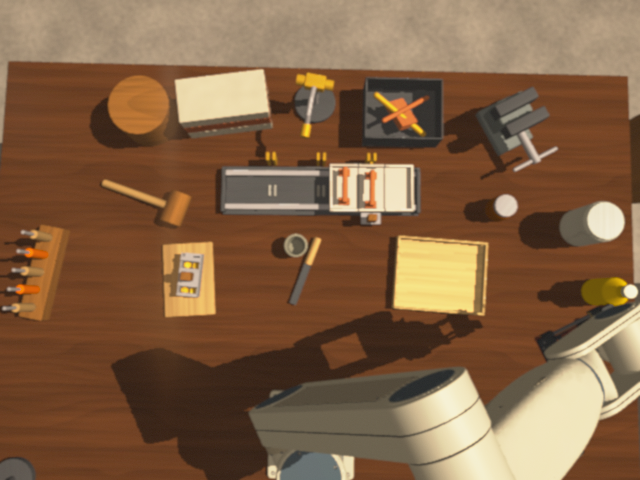

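The top view shows two pulls on the tray, near (345,185) and (370,188). The post is at (371,218), the crate at (440,275) and the tin on its rest at (190,278). Next I'll measure positions.

```bash
cat > h.py <<'E'
from workcell import ctrl
import numpy as np, cv2
from scipy.spatial.transform import Rotation as R
def bp(uv,z,cam):
    c=ctrl.camera_info(cam); M=R.from_rotvec(c['attitude']).as_matrix()
    d=M@np.array([(uv[0]-c['cx'])/c['fx'],(uv[1]-c['cy'])/c['fy'],1.]); o=np.array(c['origin'])
    return o+d*(z-o[2])/d[2]
def pj(p,cam):
    c=ctrl.camera_info(cam); M=R.from_rotvec(c['attitude']).as_matrix()
    q=M.T@(np.array(p)-c['origin']); return np.array([c['fx']*q[0]/q[2]+c['cx'],c['fy']*q[1]/q[2]+c['cy']])
def tri(uvs):
    A=[];b=[]
    S=np.zeros((3,3));t=np.zeros(3)
    for cam,uv in uvs.items():
        c=ctrl.camera_info(cam);M=R.from_rotvec(c['attitude']).as_matrix()
        d=M@np.array([(uv[0]-c['cx'])/c['fx'],(uv[1]-c['cy'])/c['fy'],1.]);d/=np.linalg.norm(d)
        P=np.eye(3)-np.outer(d,d);S+=P;t+=P@np.array(c['origin'])
    return np.linalg.solve(S,t)
def crop(cam,u0,v0,u1,v1,name,s=4):
    im=ctrl.get_image(cam)[v0:v1,u0:u1,::-1]
    cv2.imwrite('pics/'+name+'.png',cv2.resize(im,None,fx=s,fy=s,interpolation=cv2.INTER_CUBIC))
E
python3 - <<'E'
from h import *
ctrl.get_image('top');ctrl.get_image('scene')
for n,z in(('tray',49),('post_top',88),('torch_station',40),('tin',12),('tin_grip',78),('tin_mouth',15),('rest',0),('crate',0),('pull0',49),('pull1',49),('pull2',49)):
    r={}
    for cam in('top','scene'):
        l=ctrl.landmark_of(n,cam)
        for q in l[:3]: print(n,cam,round(q['p'],2),np.round(q['uv'],1),np.round(bp(q['uv'],z,cam)[:2],1))
        if l: r[cam]=l[0]['uv']
    if len(r)==2: print('   tri',np.round(tri(r),1))
crop('top',210,140,430,240,'tray0',3.6)
crop('top',150,230,230,330,'tin0',6)
E
```

```text
tray top 0.59 [372.7 186. ] [ 642.1 -144.8]
tray top 0.42 [319.8 186.2] [638.4  -7. ]
tray scene 0.76 [243.2 270.8] [ 633.3 -144.2]
   tri [ 639.8 -142.2   55.3]
post_top top 0.67 [371.2 217.7] [ 553.8 -138.4]
post_top scene 0.64 [259.6 243.5] [ 566.2 -133.2]
post_top scene 0.56 [339.9 246.6] [498.2  52.6]
post_top scene 0.51 [247.5 270.1] [ 662.9 -109.7]
   tri [ 555.3 -139.8   77.9]
torch_station top 0.93 [321.4 189.9] [630.3 -11.4]
torch_station scene 0.62 [292.  292.2] [643.6  -7.2]
   tri [632.7 -12.3  28.2]
tin top 0.88 [193.8 275.4] [401.  317.9]
tin top 0.41 [182.5 288.3] [366.7 346. ]
tin scene 0.85 [454.5 270.5] [383.8 320.4]
   tri [400.  318.5  24.6]
tin_grip top 0.55 [189.7 276.4] [396.5 315.1]
tin_grip scene 0.76 [462.2 252.5] [388.9 329. ]
tin_grip scene 0.29 [447.9 272.4] [474.5 313. ]
tin_grip scene 0.16 [455.5 276.4] [481.1 331.9]
   tri [394.9 322.1  80.1]
tin_mouth top 0.86 [193.6 254.3] [456.1 320.1]
tin_mouth scene 0.78 [449.  289.9] [462.5 323.2]
   tri [456.3 322.    9.1]
rest top 0.77 [191.3 277.9] [394.6 326.6]
rest top 0.46 [344.5 186.5] [647.9 -73.6]
rest 
[... 334 characters left out ...]
3 [198.8 267.7] [419.9 298.7]
pull0 top 0.34 [194.3 252. ] [460.  311.8]
pull0 scene 0.71 [270.7 281.8] [640.6 -64.4]
pull0 scene 0.69 [245.  269.6] [ 627.8 -142.5]
   tri [ 623.7 -116.2   20. ]
pull1 top 0.83 [373.  189.1] [ 633.9 -145.7]
pull1 top 0.73 [198.8 267.7] [419.9 298.7]
pull1 top 0.34 [194.3 252. ] [460.  311.8]
pull1 scene 0.71 [270.7 281.8] [640.6 -64.4]
pull1 scene 0.69 [245.  269.6] [ 627.8 -142.5]
   tri [ 623.7 -116.2   20. ]
pull2 top 0.83 [373.  189.1] [ 633.9 -145.7]
pull2 top 0.73 [198.8 267.7] [419.9 298.7]
pull2 top 0.34 [194.3 252. ] [460.  311.8]
pull2 scene 0.71 [270.7 281.8] [640.6 -64.4]
pull2 scene 0.69 [245.  269.6] [ 627.8 -142.5]
   tri [ 623.7 -116.2   20. ]
```

View pics/tray0.png

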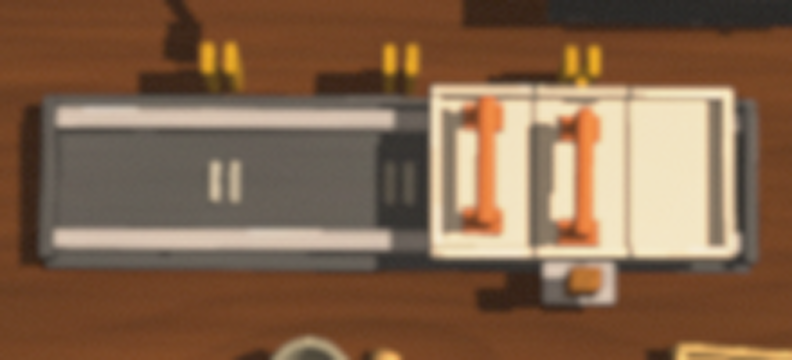

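View pics/tin0.png

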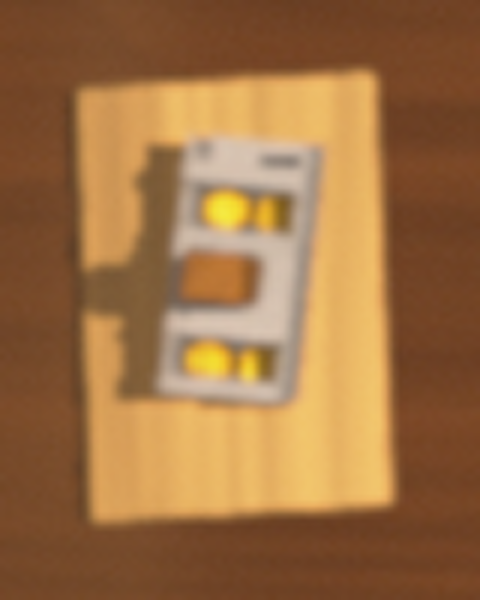

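```bash
python3 - <<'E'
from h import *
def T(uc,vc,z,o=(210,140),s=3.6): return bp(((uc+.5)/s-.5+o[0],(vc+.5)/s-.5+o[1]),z,'top').round(1)
for n,p,z in(('tray',[(430,88),(733,90),(740,258),(432,257)],64),('lines',[(534,92),(534,253),(629,92),(629,255)],49),('pullA',[(487,98),(483,232)],95),('pullB',[(582,110),(583,240)],95),('post',[(571,268),(602,268),(602,292),(568,292)],88),('railposts',[(400,50),(582,50)],40)):
    print(n,[T(*q,z)[:2] for q in p])
t=lambda u,v,z:T(u,v,z,(150,230),6)
for n,p,z in(('tin',[(188,138),(309,145),(283,395),(157,390)],52),('grip',[(182,256),(255,254),(253,304),(181,302)],96),('rest',[(77,92),(377,70),(395,508),(92,523)],12)):
    a=np.array([t(*q,z)[:2] for q in p]); print(n,a.tolist(),'mean',a.mean(0))
crop('top',380,220,500,330,'crate0',6)
E
```

```text
tray [array([694.3, -29.7]), array([ 697.8, -247.9]), array([ 575.9, -253.6]), array([571.8, -33.5])]
lines [array([ 696.3, -105.6]), array([ 578.4, -107.3]), array([ 697.9, -174.6]), array([ 578.4, -175.9])]
pullA [array([681.3, -69.4]), array([585.9, -68.2])]
pullB [array([ 674.2, -136.5]), array([ 581.8, -138.3])]
post [array([ 562.8, -130.8]), array([ 563.3, -152.6]), array([ 546.3, -152.8]), array([ 545.8, -128.9])]
railposts [array([727.2,  -7.7]), array([ 730.3, -140.9])]
tin [[457.6, 345.4], [455.7, 293.7], [349.2, 300.5], [350.2, 353.9]] mean [403.175 323.375]
grip [[405.8, 336.1], [407.2, 306.0], [386.6, 306.0], [386.8, 335.7]] mean [396.6  320.95]
rest [[479.3, 403.6], [491.8, 272.7], [301.2, 257.6], [292.1, 388.5]] mean [391.1 330.6]
```

View pics/crate0.png

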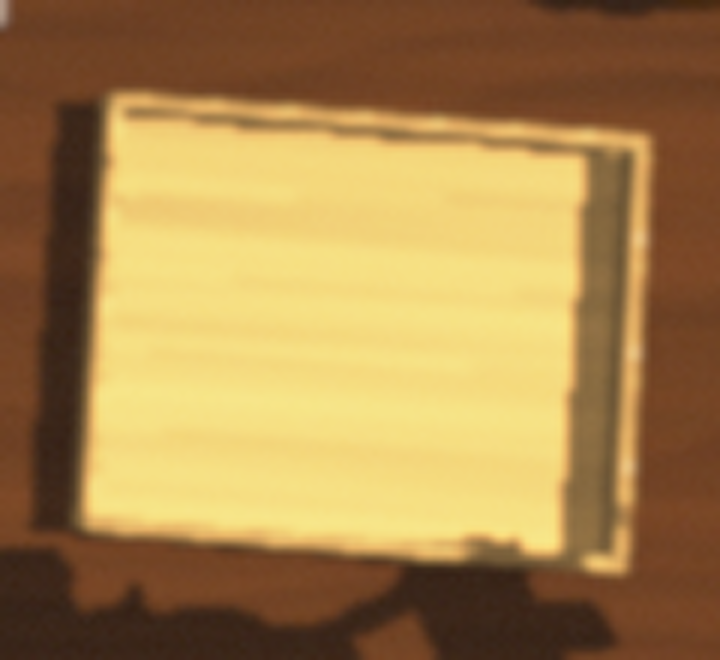

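```bash
cat >> h.py <<'E'
def state():
    o=ctrl.get_obs(); M=R.from_rotvec(o['orientation']).as_matrix(); return o,np.array(o['ee_pos']),M
def down(yaw,pitch=0):
    """tool down, tool y axis at angle yaw from world x. pitch: nose-down about tin y given tin yaw=yaw (deg)"""
    y=np.array([np.cos(np.radians(yaw)),np.sin(np.radians(yaw)),0]); z=np.array([0,0,-1.]); x=np.cross(y,z)
    M=np.stack([x,y,z],1)
    if pitch:
        ax=np.array([-np.sin(np.radians(yaw)),np.cos(np.radians(yaw)),0])
        M=R.from_rotvec(ax*np.radians(pitch)).as_matrix()@M
    return M
def report():
    o,p,M=state(); g=p+M@[0,0,163]
    print('t',round(o['t'],2),'grasp',g.round(1),'toolz',M[:,2].round(4),'ydir',np.degrees(np.arctan2(M[1,1],M[0,1])).round(2),'w',round(o['width'],1),'F',np.round(o['ft_force'],1),'q',np.round(o['qpos'],2))
def need(gt,Mt,pivot=163):
    """remaining move: translation of grasp point in current tool axes, turn rotvec deg in tool axes"""
    o,p,M=state(); g=p+M@[0,0,pivot]
    d=M.T@(np.array(gt)-g); w=np.degrees(R.from_matrix(M.T@Mt).as_rotvec())
    # tcp shift when translating only, then rotating in place about the grasp pt
    tc=M.T@((np.array(gt)-Mt@[0,0,pivot])-p)
    print('grasp shift(tool)',d.round(1),'tcp shift(tool)',tc.round(1),'turn',w.round(2))
E
python3 - <<'E'
from h import *
report(); print(state()[2].round(3))
t=lambda u,v,z:bp(((u+.5)/6-.5+380,(v+.5)/6-.5+220),z,'top').round(1)
a=np.array([t(*q,30)[:2] for q in[(110,93),(650,135),(628,573),(80,530)]]);print(a.tolist(),a.mean(0))
need([633.6,-68.8,200],down(90))
need([633.6,-68.8,200],down(-90))
E
```

```text
t 1.45 grasp [ 283.5 -557.   241.7] toolz [-0. -0. -1.] ydir -63.03 w 87.6 F [-0.7  0.6 -0.2] q [-1.12  0.42  1.63 -0.    1.09 -0.02]
[[ 0.891  0.454 -0.   ]
 [ 0.454 -0.891 -0.   ]
 [-0.     0.    -1.   ]]
[[516.9, -214.2], [503.6, -450.2], [313.8, -439.4], [327.4, -202.7]] [ 415.425 -326.625]
grasp shift(tool) [ 533.4 -276.3   41.7] tcp shift(tool) [ 533.4 -276.3   41.7] turn [  -0.      0.   -153.03]
grasp shift(tool) [ 533.4 -276.3   41.7] tcp shift(tool) [ 533.4 -276.3   41.7] turn [ 0.    0.   26.97]
```

Request:
jog_arm --steps '[[[0, 0, 0, 0, 0, 6.75, 0], [0, 0, 0, 0, 0, 6.75, 0], [0, 0, 0, 0, 0, 6.75, 0], [0, 0, 0, 0, 0, 6.75, 0], [0.0219, -0.0305, 0, 0, 0, 0, 0], [0.0219, -0.0305, 0, 0, 0, 0, 0], [0.0219, -0.0305, 0, 0, 0, 0, 0], [0.0219, -0.0305, 0, 0, 0, 0, 0], [0.0219, -0.0305, 0, 0, 0, 0, 0], [0.0219, -0.0305, 0, 0, 0, 0, 0], [0.0219, -0.0305, 0, 0, 0, 0, 0], [0.0219, -0.0305, 0, 0, 0, 0, 0], [0.0219, -0.0305, 0, 0, 0, 0, 0], [0.0219, -0.0305, 0, 0, 0, 0, 0], [0.0219, -0.0305, 0, 0, 0, 0, 0], [0.0219, -0.0305, 0, 0, 0, 0, 0], [0.0219, -0.0305, 0, 0, 0, 0, 0], [0.0219, -0.0305, 0, 0, 0, 0, 0], [0.0219, -0.0305, 0, 0, 0, 0, 0], [0.0219, -0.0305, 0, 0, 0, 0, 0]]]'

```text
t: 3.12
ee_pos: [635.0, -67.4, 404.8]
orientation: [3.142, -0.0, 0.0]
ft_force: [0.3, 0.3, -0.5]
width: 43.9
```

```bash
python3 - <<'E'
from h import *
report(); need([633.6,-68.8,88],down(-90.7))
crop('scene',180,220,420,350,'s1',3.3)
crop('top',210,140,430,240,'t1',3.6)
E
```

```text
t 3.12 grasp [635.  -67.4 241.8] toolz [ 1.e-04 -1.e-04 -1.e+00] ydir -90.02 w 43.9 F [ 0.3  0.3 -0.5] q [-0.12  0.44  1.6  -0.    1.1   1.45]
grasp shift(tool) [ -1.4   1.4 153.8] tcp shift(tool) [ -1.4   1.4 153.8] turn [ 0.   -0.01  0.68]
```

View pics/s1.png

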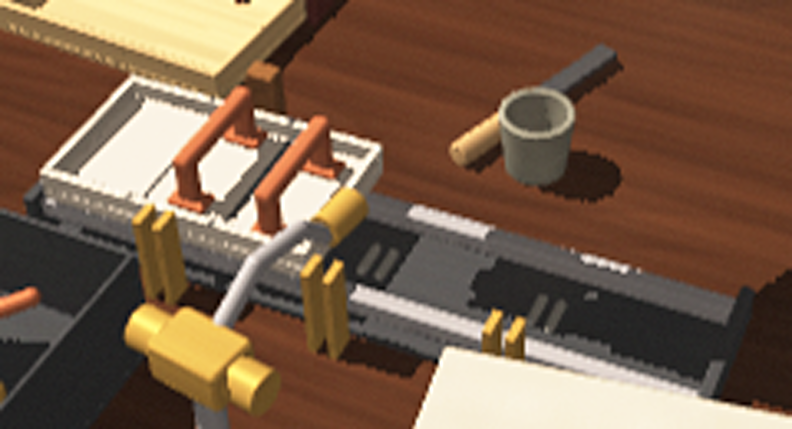

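The scene view shows the two pulls standing undisturbed on the tray, so I'll descend onto the torch-side one.

Request:
jog_arm --steps '[[[-0.0014, 0.0014, 0.0154, 0, 0, 0.68, 0], [0, 0, 0.0154, 0, 0, 0, 0], [0, 0, 0.0154, 0, 0, 0, 0], [0, 0, 0.0154, 0, 0, 0, 0], [0, 0, 0.0154, 0, 0, 0, 0], [0, 0, 0.0154, 0, 0, 0, 0], [0, 0, 0.0154, 0, 0, 0, 0], [0, 0, 0.0154, 0, 0, 0, 0], [0, 0, 0.0154, 0, 0, 0, 0], [0, 0, 0.0154, 0, 0, 0, 0], [0, 0, 0, 0, 0, 0, 1], [0, 0, 0, 0, 0, 0, 1], [0, 0, 0, 0, 0, 0, 1], [0, 0, 0, 0, 0, 0, 1], [0, 0, 0, 0, 0, 0, 1], [0, 0, 0, 0, 0, 0, 1]]]'

```text
t: 4.55
ee_pos: [633.1, -70.6, 251.8]
orientation: [3.141, -0.019, 0.003]
ft_force: [-0.5, -0.2, 3.5]
width: 13.6
```

```bash
python3 - <<'E'
from h import *
report(); crop('scene',180,220,420,350,'s2',3.3)
E
```

```text
t 4.55 grasp [633.4 -70.6  88.8] toolz [ 1.7e-03 -2.0e-04 -1.0e+00] ydir -90.71 w 13.6 F [-0.5 -0.2  3.5] q [-0.13  0.63  1.68  0.    0.82  1.45]
```

View pics/s2.png

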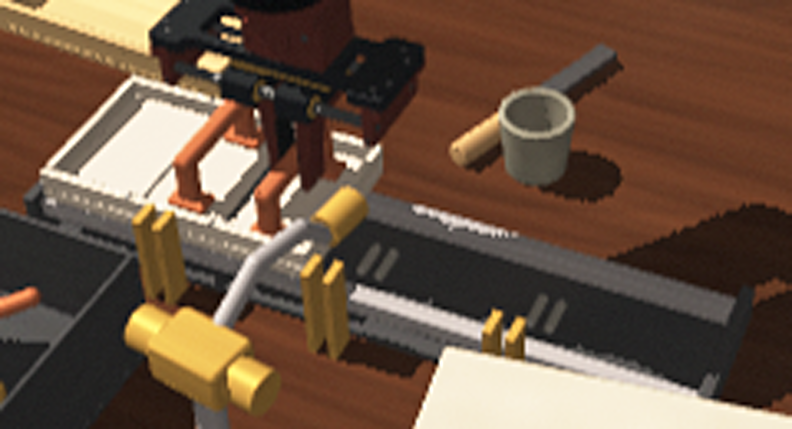

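Request:
jog_arm --steps '[[[0, 0, -0.008, 0, 0, 0, 1], [0, 0, -0.016, 0, 0, 0, 1], [0, 0, -0.016, 0, 0, 0, 1], [0, 0, -0.016, 0, 0, 0, 1], [0, 0, -0.016, 0, 0, 0, 1], [0, 0, -0.016, 0, 0, 0, 1], [0, 0, -0.016, 0, 0, 0, 1], [-0.0185, 0.0257, 0, 0, 0, 0.4, 1], [-0.0185, 0.0257, 0, 0, 0, 0.4, 1], [-0.0185, 0.0257, 0, 0, 0, 0.4, 1], [-0.0185, 0.0257, 0, 0, 0, 0.4, 1], [-0.0185, 0.0257, 0, 0, 0, 0.4, 1], [-0.0185, 0.0257, 0, 0, 0, 0.4, 1], [-0.0185, 0.0257, 0, 0, 0, 0, 1], [-0.0185, 0.0257, 0, 0, 0, 0, 1], [-0.0185, 0.0257, 0, 0, 0, 0, 1], [-0.0185, 0.0257, 0, 0, 0, 0, 1], [-0.0185, 0.0257, 0, 0, 0, 0, 1], [-0.0185, 0.0257, 0, 0, 0, 0, 1]]]'

```text
t: 6.18
ee_pos: [396.8, -370.2, 355.2]
orientation: [3.14, -0.085, 0.0]
ft_force: [0.6, -0.4, -1.2]
width: 13.7
```

```bash
python3 - <<'E'
from h import *
report(); need([411.8,-378.5,47],down(-93.3))
cv2.imwrite('pics/s3.png',ctrl.get_image('scene')[:,:,::-1])
E
```

```text
t 6.18 grasp [ 396.8 -370.2  192.2] toolz [ 1.e-04 -1.e-04 -1.e+00] ydir -93.09 w 13.7 F [ 0.6 -0.4 -1.2] q [-0.77  0.37  1.85  0.    0.92  0.85]
grasp shift(tool) [ 15.4   7.5 145.2] tcp shift(tool) [ 15.4   7.5 145.2] turn [ 0.01 -0.01  0.21]
```

View pics/s3.png

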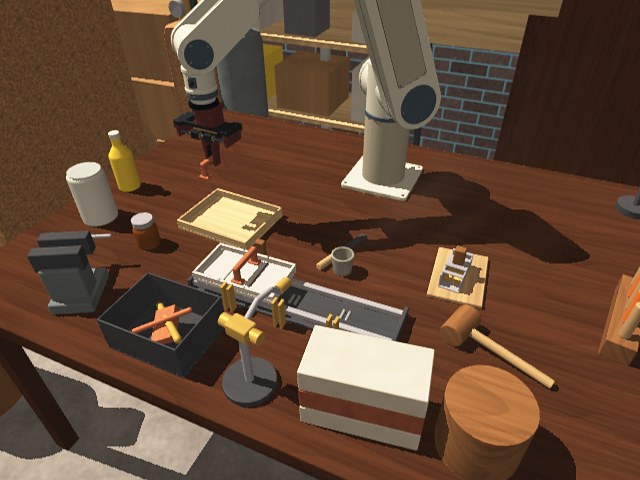

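Request:
jog_arm --steps '[[[0.008, 0.004, 0.012, 0, 0, 0.2, 1], [0.0074, 0.0035, 0.015, 0, 0, 0, 1], [0, 0, 0.015, 0, 0, 0, 1], [0, 0, 0.015, 0, 0, 0, 1], [0, 0, 0.015, 0, 0, 0, 1], [0, 0, 0.015, 0, 0, 0, 1], [0, 0, 0.015, 0, 0, 0, 1], [0, 0, 0.015, 0, 0, 0, 1], [0, 0, 0.014, 0, 0, 0, 1], [0, 0, 0.009, 0, 0, 0, 1], [0, 0, 0.005, 0, 0, 0, 1], [0, 0, 0, 0, 0, 0, 1], [0, 0, 0, 0, 0, 0, 1]]]'

```text
t: 7.32
ee_pos: [413.2, -377.8, 210.0]
orientation: [3.14, -0.09, 0.0]
ft_force: [-0.3, -0.2, -1.2]
width: 13.8
```

```bash
python3 - <<'E'
from h import *
report(); crop('scene',150,90,350,270,'s4',3.3)
E
```

```text
t 7.32 grasp [ 413.2 -377.8   47. ] toolz [ 3.e-04 -3.e-04 -1.e+00] ydir -93.3 w 13.8 F [-0.3 -0.2 -1.2] q [-0.76  0.62  1.87  0.    0.65  0.87]
```

View pics/s4.png

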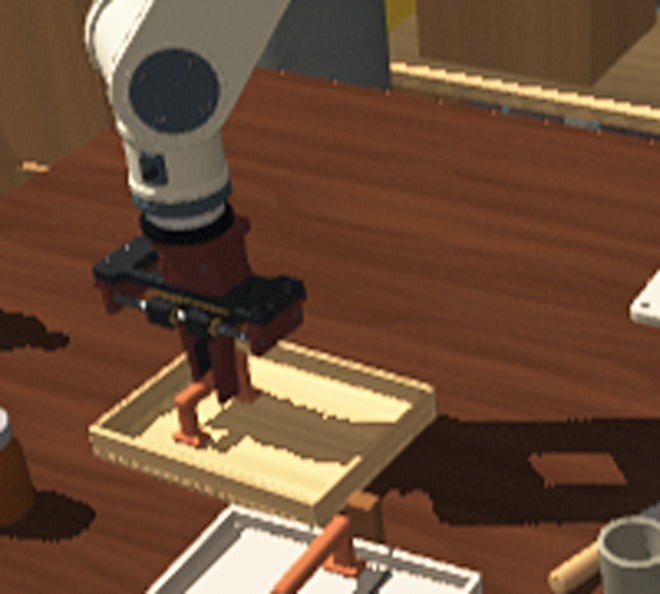

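Request:
jog_arm --steps '[[[0, 0, 0, 0, 0, 0, 0], [0, 0, 0, 0, 0, 0, 0], [0, 0, 0, 0, 0, 0, 0], [0, 0, -0.01, 0, 0, 0, 0], [0, 0, -0.02, 0, 0, 0, 0], [0, 0, -0.02, 0, 0, 0, 0], [0, 0, -0.02, 0, 0, 0, 0], [0, 0, -0.02, 0, 0, 0, 0], [0, 0, -0.02, 0, 0, 0, 0], [0, 0, -0.02, 0, 0, -4.3, 0], [0.0215, -0.024, -0.003, 0, 0, 0, 0], [0.0215, -0.024, -0.003, 0, 0, 0, 0], [0.0215, -0.024, 0, 0, 0, 0, 0], [0.0215, -0.024, 0, 0, 0, 0, 0], [0.0215, -0.024, 0, 0, 0, 0, 0], [0.0215, -0.024, 0, 0, 0, 0, 0], [0.0215, -0.024, 0, 0, 0, 0, 0], [0.0215, -0.024, 0, 0, 0, 0, 0], [0.0215, -0.024, 0, 0, 0, 0, 0], [0.0215, -0.024, 0, 0, 0, 0, 0]]]'

```text
t: 9.03
ee_pos: [624.5, -132.5, 346.7]
orientation: [3.141, 0.027, 0.001]
ft_force: [1.0, -1.0, -0.2]
width: 44.0
```

```bash
python3 - <<'E'
from h import *
report(); need([628,-137.4,88],down(-89))
cv2.imwrite('pics/s5.png',ctrl.get_image('scene')[:,:,::-1])
cv2.imwrite('pics/t5.png',ctrl.get_image('top')[:,:,::-1])
E
```

```text
t 9.03 grasp [ 624.6 -132.6  183.7] toolz [ 6.e-04 -2.e-04 -1.e+00] ydir -89.01 w 44.0 F [ 1.  -1.  -0.2] q [-0.23  0.51  1.64 -0.    0.99  1.33]
grasp shift(tool) [ 3.2  4.9 95.7] tcp shift(tool) [ 3.3  4.9 95.7] turn [ 0.01 -0.04 -0.01]
```

View pics/s5.png

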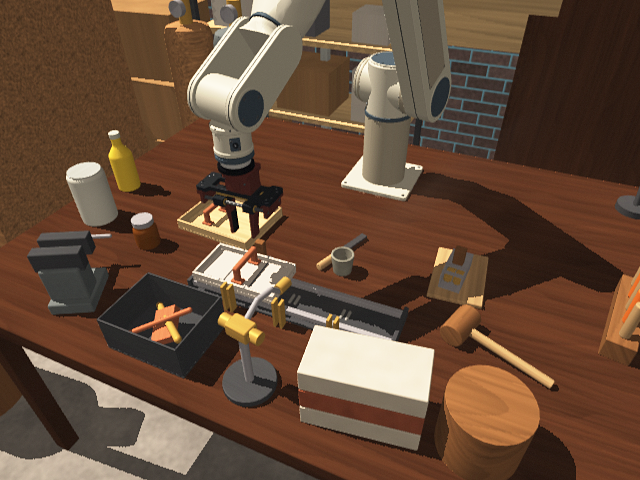

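View pics/t5.png

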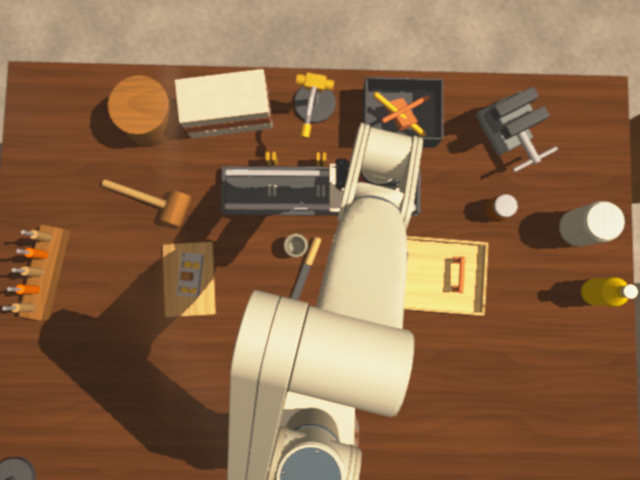

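The first pull stands in the crate at (458,274) in the top view. The second is still on the tray at about (245,265) in the scene view, so I'll pick it next.

Request:
jog_arm --steps '[[[0.0032, 0.0049, 0.012, 0, 0, 0, 0], [0, 0, 0.012, 0, 0, 0, 0], [0, 0, 0.012, 0, 0, 0, 0], [0, 0, 0.012, 0, 0, 0, 0], [0, 0, 0.012, 0, 0, 0, 0], [0, 0, 0.012, 0, 0, 0, 0], [0, 0, 0.012, 0, 0, 0, 0], [0, 0, 0.012, 0, 0, 0, 0], [0, 0, 0, 0, 0, 0, 1], [0, 0, 0, 0, 0, 0, 1], [0, 0, 0, 0, 0, 0, 1], [0, 0, 0, 0, 0, 0, 1], [0, 0, 0, 0, 0, 0, 1], [0, 0, 0, 0, 0, 0, 1], [0, 0, -0.01, 0, 0, 0, 1], [0, 0, -0.016, 0, 0, 0, 1], [0, 0, -0.02, 0, 0, 0, 1], [0, 0, -0.02, 0, 0, 0, 1], [0, 0, -0.02, 0, 0, 0, 1], [0, 0, -0.02, 0, 0, 0, 1]]]'

```text
t: 10.8
ee_pos: [626.8, -138.7, 357.5]
orientation: [3.141, 0.027, 0.0]
ft_force: [0.0, -0.2, -1.4]
width: 13.8
```

```bash
python3 - <<'E'
from h import *
report(); need([418,-280,47],down(-93))
cv2.imwrite('pics/s6.png',ctrl.get_image('scene')[:,:,::-1])
E
```

```text
t 10.8 grasp [ 626.9 -138.7  194.5] toolz [ 3.e-04 -0.e+00 -1.e+00] ydir -89.01 w 13.8 F [ 0.  -0.2 -1.4] q [-0.24  0.5   1.62  0.    1.02  1.32]
grasp shift(tool) [-211.4  137.6  147.4] tcp shift(tool) [-211.3  137.6  147.4] turn [-0.   -0.02  3.99]
```

View pics/s6.png

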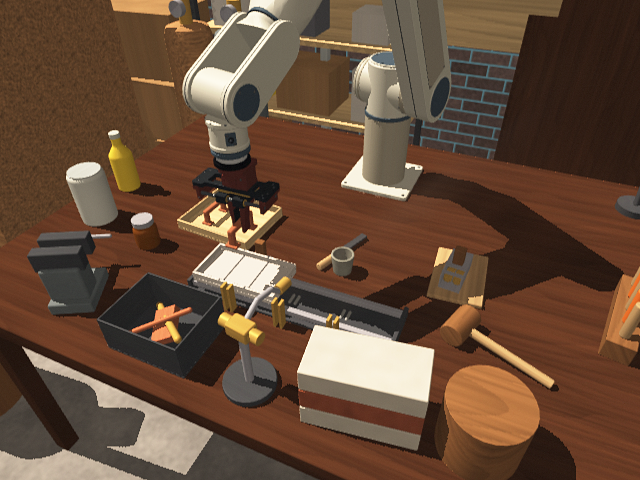

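Request:
jog_arm --steps '[[[-0.0211, 0.0138, 0, 0, 0, 0, 1], [-0.0211, 0.0138, 0, 0, 0, 0, 1], [-0.0211, 0.0138, 0, 0, 0, 0, 1], [-0.0211, 0.0138, 0, 0, 0, 0, 1], [-0.0211, 0.0138, 0, 0, 0, 0, 1], [-0.0211, 0.0138, 0, 0, 0, 0, 1], [-0.0211, 0.0138, 0, 0, 0, 0, 1], [-0.0211, 0.0138, 0, 0, 0, 0, 1], [-0.0211, 0.0138, 0, 0, 0, 0, 1], [-0.0211, 0.0138, 0, 0, 0, 0, 1], [0, 0, 0, 0, 0, 4, 1], [0, 0, 0.012, 0, 0, 0, 1], [0, 0, 0.015, 0, 0, 0, 1], [0, 0, 0.015, 0, 0, 0, 1], [0, 0, 0.015, 0, 0, 0, 1], [0, 0, 0.015, 0, 0, 0, 1], [0, 0, 0.015, 0, 0, 0, 1], [0, 0, 0.015, 0, 0, 0, 1], [0, 0, 0, 0, 0, 0, 1]]]'

```text
t: 12.43
ee_pos: [417.6, -279.8, 251.5]
orientation: [-3.138, 0.082, 0.005]
ft_force: [-0.5, 1.0, 0.5]
width: 14.1
```

```bash
python3 - <<'E'
from h import *
report(); need([418,-280,47],down(-93))
E
```

```text
t 12.43 grasp [ 417.  -279.4   88.5] toolz [-0.0033  0.0024 -1.    ] ydir -93.01 w 14.1 F [-0.5  1.   0.5] q [-0.61  0.49  1.99  0.    0.67  1.01]
grasp shift(tool) [ 1.1  0.6 41.5] tcp shift(tool) [ 0.6  0.2 41.5] turn [-0.13  0.2  -0.01]
```

Request:
jog_arm --steps '[[[0, 0, 0.013, 0, 0, 0, 1], [0, 0, 0.013, 0, 0, 0, 1], [0, 0, 0.01, 0, 0, 0, 1], [0, 0, 0.0055, 0, 0, 0, 1], [0, 0, 0, 0, 0, 0, 1], [0, 0, 0, 0, 0, 0, 0], [0, 0, 0, 0, 0, 0, 0], [0, 0, 0, 0, 0, 0, 0], [0, 0, -0.01, 0, 0, 0, 0], [0, 0, -0.02, 0, 0, 0, 0], [0, 0, -0.025, 0, 0, 0, 0], [0, 0, -0.025, 0, 0, 0, 0], [0, 0, -0.025, 0, 0, 0, 0], [0, 0, -0.025, 0, 0, 0, 0], [0, 0, -0.02, 0, 0, 0, 0], [0, 0, -0.01, 0, 0, 0, 0]]]'

```text
t: 13.77
ee_pos: [418.8, -280.7, 375.9]
orientation: [3.138, -0.082, 0.007]
ft_force: [-0.5, 0.4, -0.2]
width: 43.8
```

Request:
jog_arm --steps '[[[0, -0.028, 0, 0, 0, 0, 0], [0, -0.028, 0, 0, 0, 0, 0], [0, -0.028, 0, 0, 0, 0, 0], [0, -0.028, 0, 0, 0, 0, 0], [0, -0.028, 0, 0, 0, 0, 0], [0, -0.028, 0, 0, 0, 0, 0], [0, -0.028, 0, 0, 0, 0, 0], [0, -0.028, 0, 0, 0, 0, 0], [0, -0.028, 0, 0, 0, 0, 0], [0, -0.028, 0, 0, 0, 0, 0], [0, -0.028, 0, 0, 0, 0, 0], [0, -0.028, 0, 0, 0, 0, 0], [0, -0.028, 0, 0, 0, 0, 0], [0, -0.028, 0, 0, 0, 0, 0], [0, -0.028, 0, 0, 0, 0, 0], [0, -0.028, 0, 0, 0, 0, 0], [0, -0.028, 0, 0, 0, 0, 0], [0, -0.028, 0, 0, 0, 0, 0]]]'

```text
t: 15.27
ee_pos: [444.5, 224.2, 372.3]
orientation: [3.14, -0.082, -0.0]
ft_force: [0.3, 0.0, -0.2]
width: 43.7
```

Request:
jog_arm --steps '[[[0, 0, 0, 0, 0, -6.85, 0], [0, 0, 0, 0, 0, -6.85, 0], [0, 0, 0, 0, 0, -6.85, 0], [0, 0, 0, 0, 0, -6.85, 0], [0, 0, 0, 0, 0, -6.85, 0], [0, 0, 0, 0, 0, -6.85, 0], [0, 0, 0, 0, 0, -6.85, 0], [0, 0, 0, 0, 0, -6.85, 0], [0, 0, 0, 0, 0, -6.85, 0], [0, 0, 0, 0, 0, -6.85, 0], [0, 0, 0, 0, 0, -6.85, 0], [0, 0, 0, 0, 0, -6.85, 0], [0, 0, 0, 0, 0, -6.85, 0]]]'

```text
t: 16.35
ee_pos: [444.6, 222.7, 372.3]
orientation: [-2.29, -2.15, 0.0]
ft_force: [0.7, 0.1, -0.0]
width: 44.1
```

```bash
python3 - <<'E'
from h import *
report(); need([397,322,78],down(-4))
cv2.imwrite('pics/s7.png',ctrl.get_image('scene')[:,:,::-1])
cv2.imwrite('pics/t7.png',ctrl.get_image('top')[:,:,::-1])
crop('scene',380,180,560,320,'s7c',4.4)
E
```

```text
t 16.35 grasp [444.6 222.7 209.3] toolz [-3.e-04 -1.e-04 -1.e+00] ydir -3.62 w 44.1 F [ 0.7  0.1 -0. ] q [0.44 0.28 1.93 0.   0.93 0.5 ]
grasp shift(tool) [ 96.1 -53.7 131.3] tcp shift(tool) [ 96.1 -53.8 131.3] turn [-0.02  0.01  0.38]
```

View pics/s7c.png

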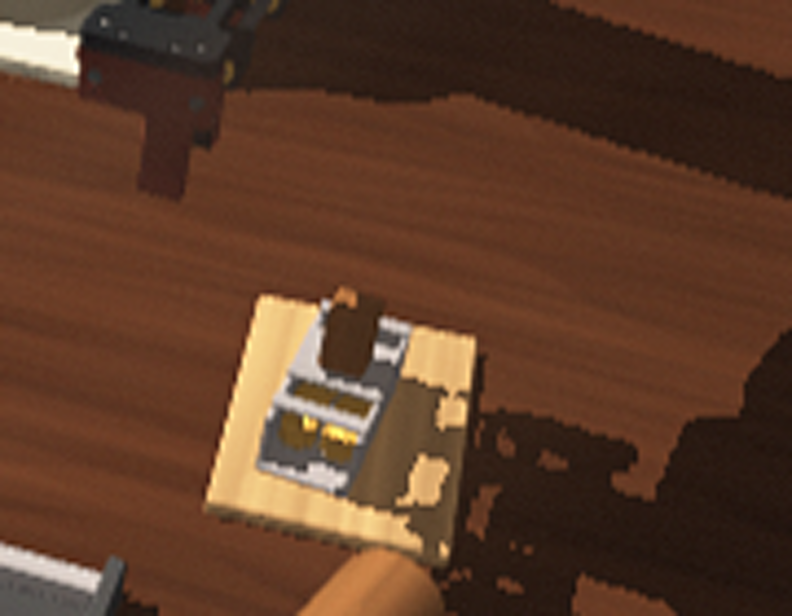

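View pics/t7.png

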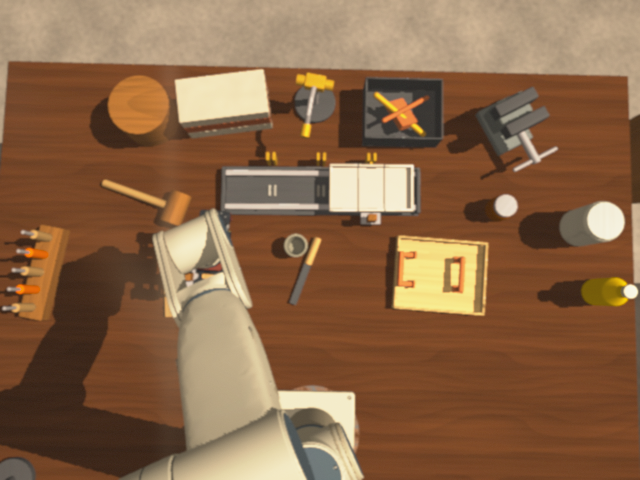

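```bash
python3 - <<'E'
from h import *
crop('top',380,220,500,330,'c7',6)
crop('scene',160,170,310,300,'c7s',4.5)
E
```

View pics/c7.png

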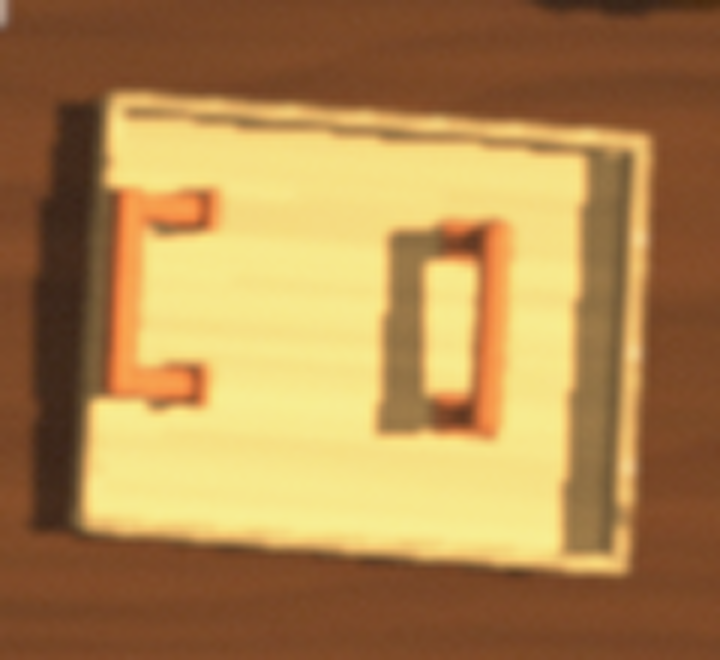

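View pics/c7s.png

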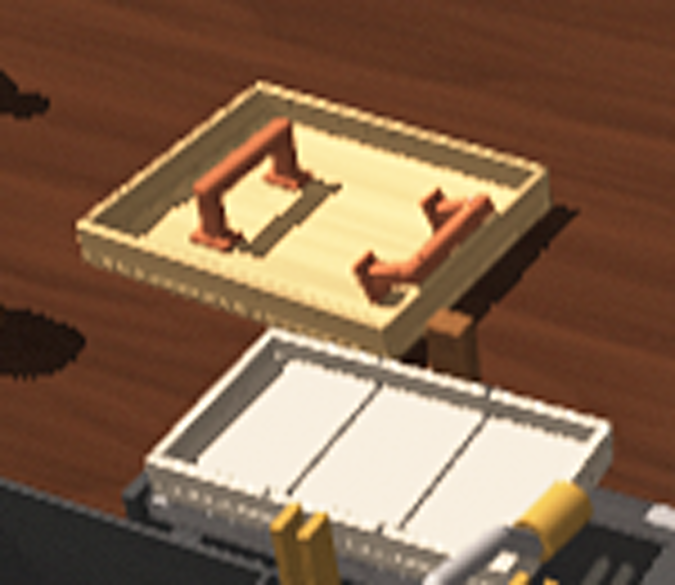

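```bash
python3 - <<'E'
from h import *
a=lambda u,v:((u+.5)/6-.5+380,(v+.5)/6-.5+220)
b=lambda u,v:((u+.5)/4.5-.5+160,(v+.5)/4.5-.5+170)
print(tri({'top':a(127,200),'scene':b(408,272)}),tri({'top':a(122,380),'scene':b(480,206)}))
for z in(30,):
  for p in[(128,190),(120,392),(110,93),(80,530)]: print(p,bp(a(*p),z,'top').round(1))
crop('scene',225,200,290,250,'c7z',12); crop('top',380,230,430,300,'c7tz',8)
E
```

```text
[ 470.25460094 -221.82079215   36.33845319] [ 391.51134864 -218.47802247   35.43375111]
(128, 190) [ 474.7 -222.4   30. ]
(120, 392) [ 387.  -219.5   30. ]
(110, 93) [ 516.9 -214.2   30. ]
(80, 530) [ 327.4 -202.7   30. ]
```

View pics/c7z.png

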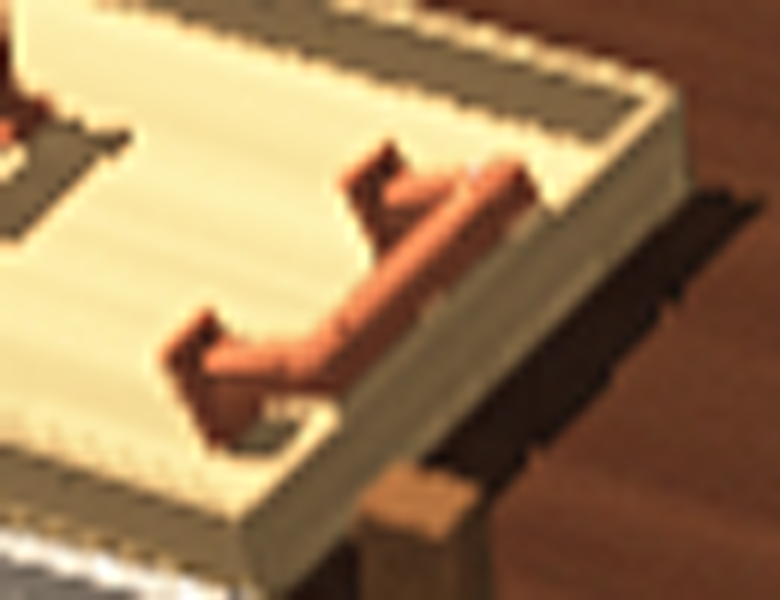

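View pics/c7tz.png

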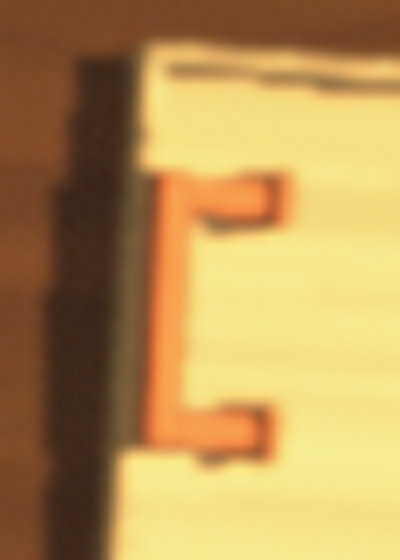

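The second pull has tipped. It lies on its side with its bar on the crate's left rim, at (405,270) in the top view, so it was probably knocked after release. I'll lift it clear of the rim and lay it fully inside the crate.

Request:
jog_arm --steps '[[[0, 0, 0, 0, 0, 6.8, 0], [0, 0, 0, 0, 0, 6.8, 0], [0, 0, 0, 0, 0, 6.8, 0], [0, 0, 0, 0, 0, 6.8, 0], [0, 0, 0, 0, 0, 6.8, 0], [0, 0, 0, 0, 0, 6.8, 0], [0, 0, 0, 0, 0, 6.8, 0], [0, 0, 0, 0, 0, 6.8, 0], [0, 0, 0, 0, 0, 6.8, 0], [0, 0, 0, 0, 0, 6.8, 0], [0, 0, 0, 0, 0, 6.8, 0], [0, 0, 0, 0, 0, 6.8, 0], [0, 0, 0, 0, 0, 6.8, 0]]]'

```text
t: 17.78
ee_pos: [444.9, 222.8, 372.2]
orientation: [3.141, -0.076, -0.0]
ft_force: [-0.2, 0.2, 0.7]
width: 43.9
```

Request:
jog_arm --steps '[[[0, 0.028, 0, 0, 0, 0, 0], [0, 0.028, 0, 0, 0, 0, 0], [0, 0.028, 0, 0, 0, 0, 0], [0, 0.028, 0, 0, 0, 0, 0], [0, 0.028, 0, 0, 0, 0, 0], [0, 0.028, 0, 0, 0, 0, 0], [0, 0.028, 0, 0, 0, 0, 0], [0, 0.028, 0, 0, 0, 0, 0], [0, 0.028, 0, 0, 0, 0, 0], [0, 0.028, 0, 0, 0, 0, 0], [0, 0.028, 0, 0, 0, 0, 0], [0, 0.028, 0, 0, 0, 0, 0], [0, 0.028, 0, 0, 0, 0, 0], [0, 0.028, 0, 0, 0, 0, 0], [0, 0.028, 0, 0, 0, 0, 0], [0, 0.023, 0, 0, 0, 0, 0]]]'

```text
t: 19.12
ee_pos: [426.5, -221.6, 372.3]
orientation: [3.141, -0.068, 0.001]
ft_force: [0.1, -0.5, -0.2]
width: 44.1
```

```bash
python3 - <<'E'
from h import *
report(); need([431,-220,52.5],down(-92))
crop('scene',160,150,310,270,'c8s',5)
E
```

```text
t 19.12 grasp [ 426.5 -221.6  209.3] toolz [ 4.e-04 -3.e-04 -1.e+00] ydir -92.48 w 44.1 F [ 0.1 -0.5 -0.2] q [-0.5   0.26  1.97 -0.    0.91  1.11]
grasp shift(tool) [  4.3  -1.9 156.8] tcp shift(tool) [  4.4  -1.8 156.8] turn [ 0.02 -0.02 -0.48]
```

View pics/c8s.png

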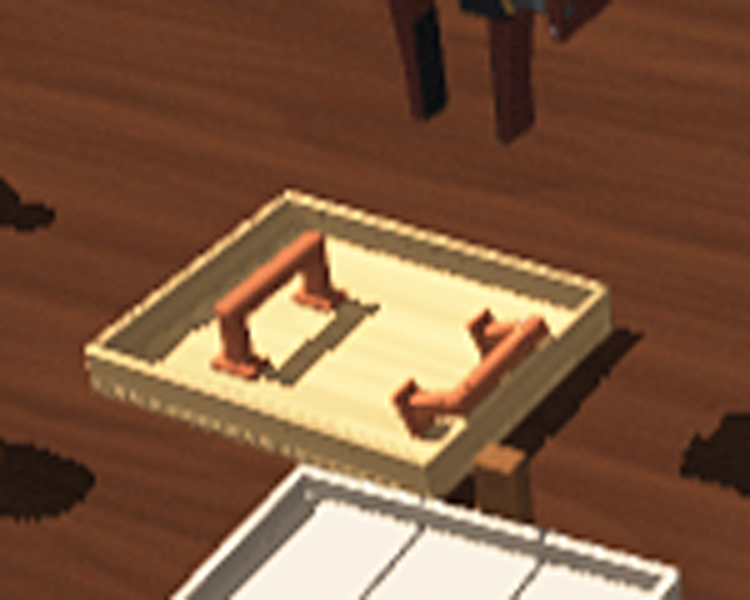

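Request:
jog_arm --steps '[[[0.0043, -0.0019, 0.01, 0, 0, -0.5, 0], [0, 0, 0.015, 0, 0, 0, 0], [0, 0, 0.015, 0, 0, 0, 0], [0, 0, 0.015, 0, 0, 0, 0], [0, 0, 0.015, 0, 0, 0, 0], [0, 0, 0.015, 0, 0, 0, 0], [0, 0, 0.015, 0, 0, 0, 0], [0, 0, 0.015, 0, 0, 0, 0], [0, 0, 0.015, 0, 0, 0, 0], [0, 0, 0.015, 0, 0, 0, 0], [0, 0, 0.008, 0, 0, 0, 0], [0, 0, 0.003, 0, 0, 0, 0], [0, 0, 0, 0, 0, 0, 0], [0, 0, 0, 0, 0, 0, 0]]]'

```text
t: 20.33
ee_pos: [431.3, -217.7, 216.3]
orientation: [3.141, -0.051, 0.0]
ft_force: [-0.3, -0.3, -0.2]
width: 43.8
```

```bash
python3 - <<'E'
from h import *
report()
crop('scene',200,170,300,250,'c9s',7.5)
E
```

```text
t 20.33 grasp [ 431.3 -217.7   53.3] toolz [ 1.e-04 -0.e+00 -1.e+00] ydir -91.84 w 43.8 F [-0.3 -0.3 -0.2] q [-0.49  0.54  2.04  0.    0.56  1.11]
```

View pics/c9s.png

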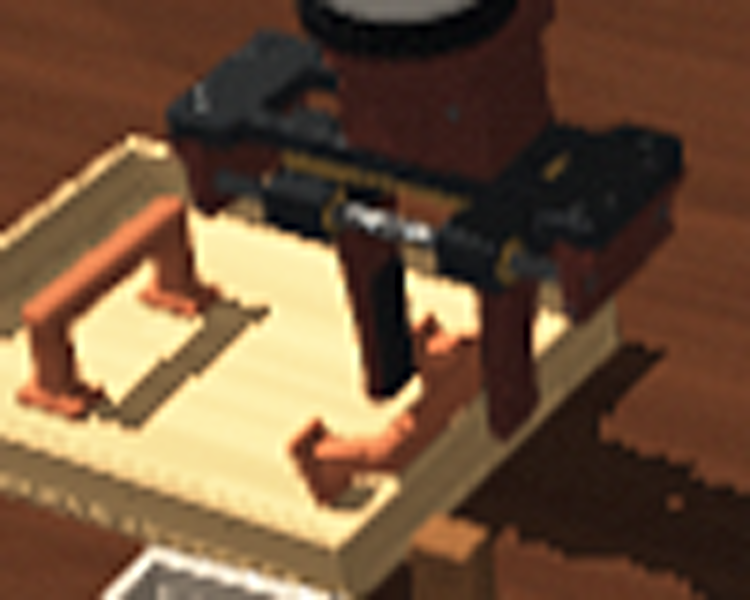

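The fingers straddle the bar, so I'll close and lift.

Request:
jog_arm --steps '[[[0, 0, 0.0015, 0, 0, 0, 0], [0, 0, 0, 0, 0, 0, 1], [0, 0, 0, 0, 0, 0, 1], [0, 0, 0, 0, 0, 0, 1], [0, 0, 0, 0, 0, 0, 1], [0, 0, 0, 0, 0, 0, 1], [0, 0, 0, 0, 0, 0, 1], [0, 0, -0.005, 0, 0, 0, 1], [0, 0, -0.005, 0, 0, 0, 1], [0, 0, -0.005, 0, 0, 0, 1], [0, 0, -0.005, 0, 0, 0, 1], [0, 0, -0.005, 0, 0, 0, 1], [0, 0, 0, 0, 0, 0, 1]]]'

```text
t: 21.47
ee_pos: [431.4, -218.1, 240.7]
orientation: [3.141, -0.051, 0.002]
ft_force: [1.0, 0.0, -1.3]
width: 15.1
```

```bash
python3 - <<'E'
from h import *
report()
crop('scene',200,160,300,240,'c10s',7.5)
E
```

```text
t 21.47 grasp [ 431.6 -218.2   77.7] toolz [ 1.4e-03 -7.0e-04 -1.0e+00] ydir -91.84 w 15.1 F [ 1.   0.  -1.3] q [-0.49  0.49  2.03  0.    0.62  1.11]
```

View pics/c10s.png

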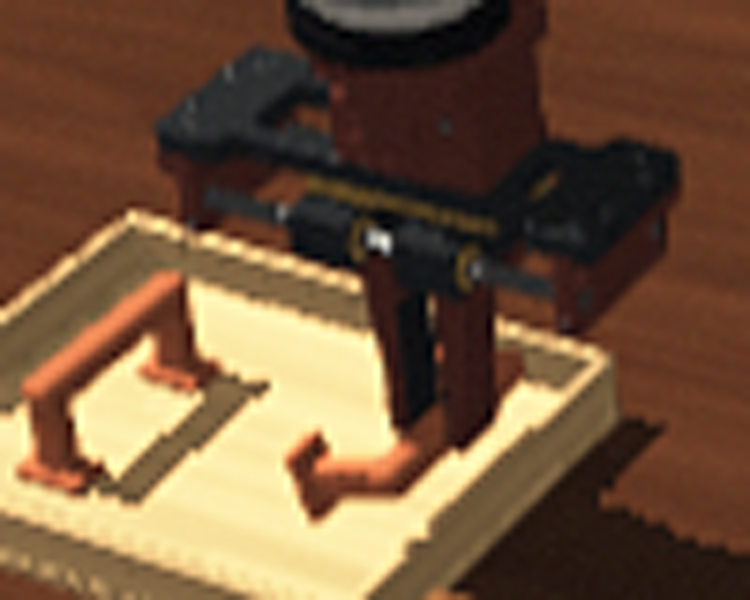

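Request:
jog_arm --steps '[[[0, 0.01, -0.004, 0, 0, 0, 1], [0, 0.015, 0, 0, 0, 0, 1], [0, 0.015, 0, 0, 0, 0, 1], [0, 0.005, 0, 0, 0, 0, 1], [0, 0, 0.008, 0, 0, 0, 1], [0, 0, 0.008, 0, 0, 0, 1], [0, 0, 0.008, 0, 0, 0, 1], [0, 0, 0.005, 0, 0, 0, 1], [0, 0, 0.004, 0, 0, 0, 1], [0, 0, 0.004, 0, 0, 0, 1], [0, 0, 0, 0, 0, 0, 1]]]'

```text
t: 22.43
ee_pos: [429.5, -262.5, 205.9]
orientation: [-3.141, 0.05, 0.001]
ft_force: [-0.1, -0.6, -0.5]
width: 14.3
```

```bash
python3 - <<'E'
from h import *
report()
crop('scene',200,160,300,240,'c11s',7.5)
E
```

```text
t 22.43 grasp [ 429.4 -262.4   42.9] toolz [-9.e-04  6.e-04 -1.e+00] ydir -91.82 w 14.3 F [-0.1 -0.6 -0.5] q [-0.57  0.58  2.    0.    0.57  1.03]
```

View pics/c11s.png

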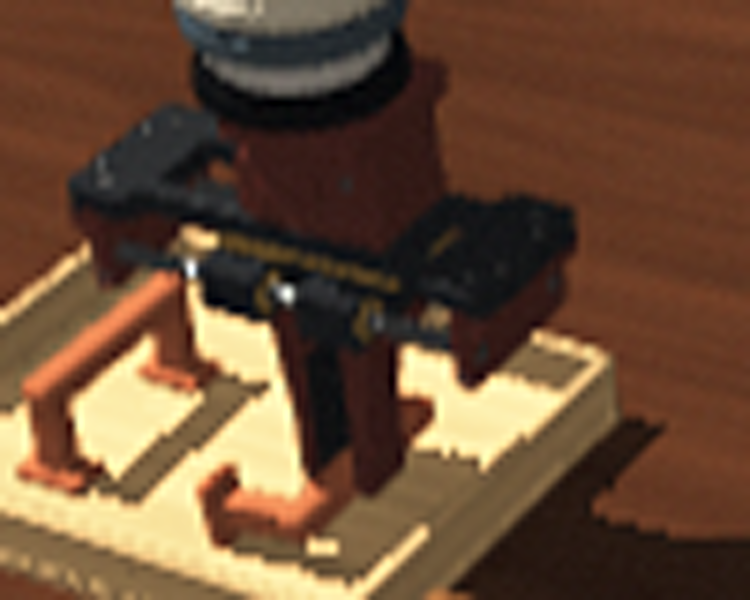

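Request:
jog_arm --steps '[[[0, 0, 0.002, 0, 0, 0, 1], [0, 0, 0.002, 0, 0, 0, 1], [0, 0, 0, 0, 0, 0, 0.4], [0, 0, 0, 0, 0, 0, 0], [0, 0, 0, 0, 0, 0, 0], [0, 0, 0, 0, 0, 0, 0], [0, 0, -0.01, 0, 0, 0, 0], [0, 0, -0.02, 0, 0, 0, 0], [0, 0, -0.025, 0, 0, 0, 0], [0, 0, -0.025, 0, 0, 0, 0], [0, 0, -0.03, 0, 0, 0, 0], [0, 0, -0.03, 0, 0, 0, 0], [0, 0, -0.02, 0, 0, 0, 0], [0, 0, -0.01, 0, 0, 0, 0]]]'

```text
t: 23.65
ee_pos: [430.0, -263.3, 376.3]
orientation: [3.138, -0.051, 0.007]
ft_force: [-0.6, -0.3, 0.2]
width: 43.6
```

Request:
jog_arm --steps '[[[0, -0.028, 0, 0, 0, 0, 0], [0, -0.028, 0, 0, 0, 0, 0], [0, -0.028, 0, 0, 0, 0, 0], [0, -0.028, 0, 0, 0, 0, 0], [0, -0.028, 0, 0, 0, 0, 0], [0, -0.028, 0, 0, 0, 0, 0], [0, -0.028, 0, 0, 0, 0, 0], [0, -0.028, 0, 0, 0, 0, 0], [0, -0.028, 0, 0, 0, 0, 0], [0, -0.028, 0, 0, 0, 0, 0], [0, -0.028, 0, 0, 0, 0, 0], [0, -0.028, 0, 0, 0, 0, 0], [0, -0.028, 0, 0, 0, 0, 0], [0, -0.028, 0, 0, 0, 0, 0], [0, -0.028, 0, 0, 0, 0, 0], [0, -0.028, 0, 0, 0, 0, 0], [0, -0.028, 0, 0, 0, 0, 0], [0, -0.028, 0, 0, 0, 0, 0]]]'

```text
t: 25.15
ee_pos: [445.4, 242.0, 372.4]
orientation: [3.141, -0.051, -0.001]
ft_force: [0.1, 0.2, -0.1]
width: 44.1
```

Request:
jog_arm --steps '[[[0, 0, 0, 0, 0, -6.75, 0], [0, 0, 0, 0, 0, -6.75, 0], [0, 0, 0, 0, 0, -6.75, 0], [0, 0, 0, 0, 0, -6.75, 0], [0, 0, 0, 0, 0, -6.75, 0], [0, 0, 0, 0, 0, -6.75, 0], [0, 0, 0, 0, 0, -6.75, 0], [0, 0, 0, 0, 0, -6.75, 0], [0, 0, 0, 0, 0, -6.75, 0], [0, 0, 0, 0, 0, -6.75, 0], [0, 0, 0, 0, 0, -6.75, 0], [0, 0, 0, 0, 0, -6.75, 0], [0, 0, 0, 0, 0, -6.75, 0]]]'

```text
t: 26.23
ee_pos: [445.6, 240.5, 372.3]
orientation: [-2.293, -2.147, 0.002]
ft_force: [-0.4, 1.0, -0.2]
width: 43.9
```

```bash
python3 - <<'E'
from h import *
report(); need([397,322,78],down(-4))
a=ctrl.get_image('scene')[170:300,160:310,::-1]; b=ctrl.get_image('top')[220:330,380:500,::-1]
a=cv2.resize(a,(480,416)); b=cv2.resize(b,(454,416))
cv2.imwrite('pics/c12.png',cv2.resize(np.hstack([a,b]),(796,354)))
E
```

```text
t 26.23 grasp [445.5 240.5 209.3] toolz [-9.e-04 -5.e-04 -1.e+00] ydir -3.77 w 43.9 F [-0.4  1.  -0.2] q [ 0.47  0.29  1.92 -0.    0.93  0.54]
grasp shift(tool) [ 78.2 -53.6 131.3] tcp shift(tool) [ 78.1 -53.8 131.3] turn [-0.05  0.03  0.23]
```

View pics/c12.png

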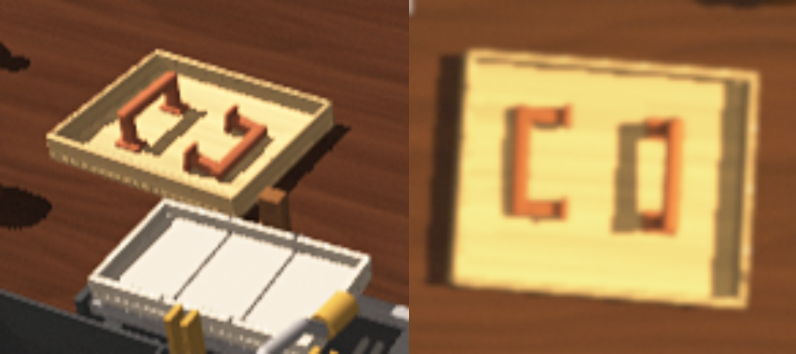

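Both pulls now lie fully inside the crate and the tray is empty. Moving over the tin.

Request:
jog_arm --steps '[[[0.0156, -0.0107, 0.004, 0, 0, 0.23, 0], [0.0156, -0.0107, 0.01, 0, 0, 0, 0], [0.0156, -0.0107, 0.01, 0, 0, 0, 0], [0.0156, -0.0107, 0.01, 0, 0, 0, 0], [0.0156, -0.0107, 0.01, 0, 0, 0, 0], [0, 0, 0.015, 0, 0, 0, 0], [0, 0, 0.015, 0, 0, 0, 0], [0, 0, 0.013, 0, 0, 0, 0], [0, 0, 0, 0, 0, 0, 0], [0, 0, 0, 0, 0, 0, 0]]]'

```text
t: 27.17
ee_pos: [398.2, 322.3, 285.2]
orientation: [-2.306, -2.133, 0.003]
ft_force: [0.6, 1.0, 0.1]
width: 43.7
```

```bash
python3 - <<'E'
from h import *
report(); need([397,322,78],down(-4))
print(ctrl.get_obs()['ft_force'])
crop('scene',390,170,530,310,'s13',5)
E
```

```text
t 27.17 grasp [397.9 322.1 122.2] toolz [-0.0015 -0.0012 -1.    ] ydir -4.48 w 43.7 F [0.6 1.  0.1] q [ 0.66  0.44  1.95 -0.    0.75  0.74]
grasp shift(tool) [-0.1 -0.8 44.2] tcp shift(tool) [-0.3 -1.1 44.2] turn [-0.08  0.08 -0.48]
[0.57333453 1.00930531 0.11251041]
```

View pics/s13.png

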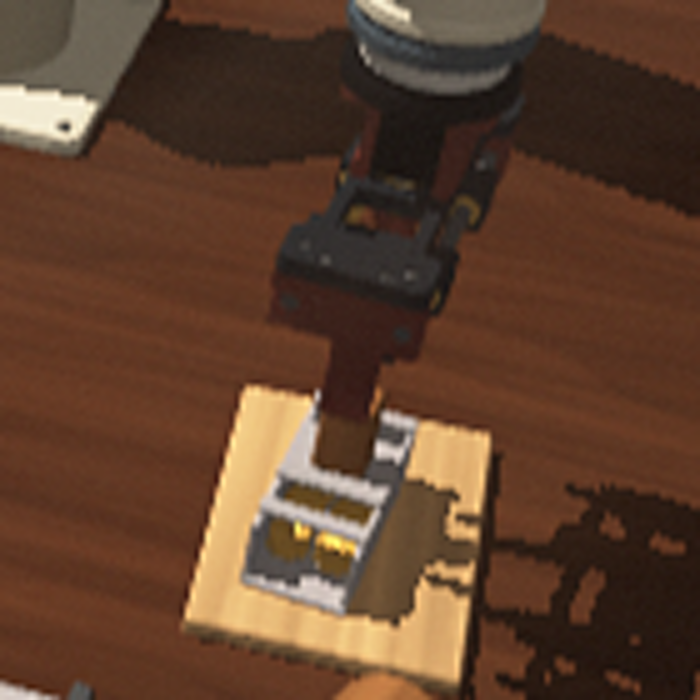

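Request:
jog_arm --steps '[[[0, -0.001, 0.011, 0, 0, -0.4, 0], [0, 0, 0.011, 0, 0, 0, 0], [0, 0, 0.011, 0, 0, 0, 0], [0, 0, 0.007, 0, 0, 0, 0], [0, 0, 0.004, 0, 0, 0, 0], [0, 0, 0, 0, 0, 0, 0], [0, 0, 0, 0, 0, 0, 1], [0, 0, 0, 0, 0, 0, 1], [0, 0, 0, 0, 0, 0, 1], [0, 0, 0, 0, 0, 0, 1], [0, 0, 0, 0, 0, 0, 1], [0, 0, 0, 0, 0, 0, 1], [0, 0, 0, 0, 0, 0, 1], [0, 0, -0.004, 0, 0, 0, 1], [0, 0, -0.01, 0, 0, 0, 1], [0, 0, -0.01, 0, 0, 0, 1], [0, 0, 0, 0, 0, 0, 1], [0, 0, 0, 0, 0, 0, 1]]]'

```text
t: 28.72
ee_pos: [397.7, 322.7, 266.6]
orientation: [2.296, 2.144, 0.003]
ft_force: [0.2, 0.4, -4.4]
width: 21.5
```

```bash
python3 - <<'E'
from h import *
report()
crop('scene',390,150,530,290,'s14',5)
E
```

```text
t 28.72 grasp [397.9 322.9 103.6] toolz [ 0.0016  0.0012 -1.    ] ydir -3.94 w 21.5 F [ 0.2  0.4 -4.4] q [ 0.66  0.47  1.96 -0.    0.7   0.73]
```

View pics/s14.png

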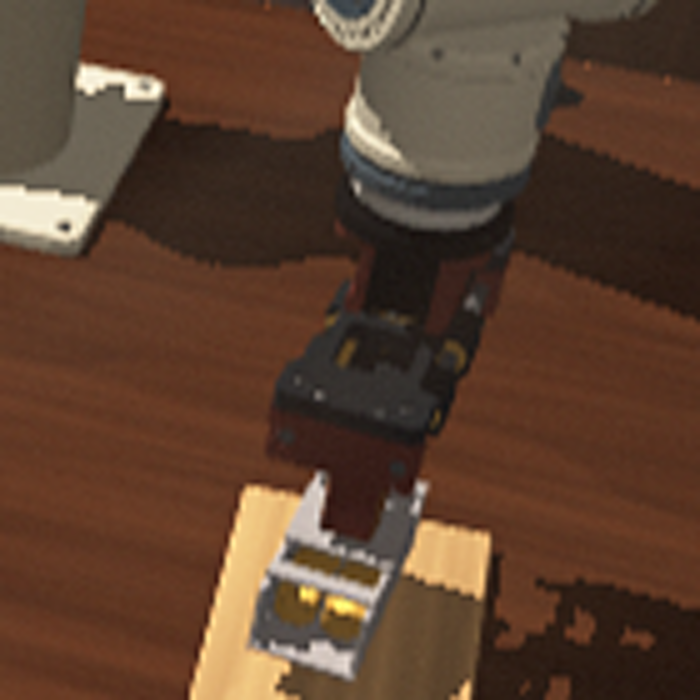

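Request:
jog_arm --steps '[[[0, 0, -0.004, 0, 0, -1, 1], [0, 0, -0.008, 0, 0, -1, 1], [0, 0, -0.012, 0, 0, -1, 1], [0, 0, -0.012, 0, 0, -1, 1], [0, 0, -0.012, 0, 0, -1, 1], [0, 0, -0.01, 0, 0, 0, 1], [0, 0, -0.006, 0, 0, 0, 1], [0, 0, -0.002, 0, 0, 0, 1], [0, 0, 0, 0, 0, 0, 1], [0, 0, 0, 0, 0, 0, 1]]]'

```text
t: 29.6
ee_pos: [397.2, 322.4, 331.4]
orientation: [-2.201, -2.242, 0.001]
ft_force: [-0.6, 0.1, -5.2]
width: 21.8
```

```bash
python3 - <<'E'
from h import *
report(); need([547.5,-75,170],down(1))
E
```

```text
t 29.6 grasp [397.2 322.4 168.4] toolz [-5.e-04 -4.e-04 -1.e+00] ydir 1.06 w 21.8 F [-0.6  0.1 -5.2] q [0.66 0.36 1.93 0.   0.85 0.64]
grasp shift(tool) [-400.1  143.    -1.6] tcp shift(tool) [-400.1  142.9   -1.6] turn [-0.03  0.02  0.06]
```

Request:
jog_arm --steps '[[[-0.0056, 0.002, 0, 0, 0, 0, 1], [-0.0113, 0.004, 0, 0, 0, 0, 1], [-0.0169, 0.0061, 0, 0, 0, 0, 1], [-0.0226, 0.0081, 0, 0, 0, 0, 1], [-0.0238, 0.0085, 0, 0, 0, 0, 1], [-0.0238, 0.0085, 0, 0, 0, 0, 1], [-0.0238, 0.0085, 0, 0, 0, 0, 1], [-0.0238, 0.0085, 0, 0, 0, 0, 1], [-0.0238, 0.0085, 0, 0, 0, 0, 1], [-0.0238, 0.0085, 0, 0, 0, 0, 1], [-0.0238, 0.0085, 0, 0, 0, 0, 1], [-0.0238, 0.0085, 0, 0, 0, 0, 1], [-0.0238, 0.0085, 0, 0, 0, 0, 1], [-0.0238, 0.0085, 0, 0, 0, 0, 1], [-0.0238, 0.0085, 0, 0, 0, 0, 1], [-0.0238, 0.0085, 0, 0, 0, 0, 1], [-0.0238, 0.0085, 0, 0, 0, 0, 1], [-0.0169, 0.0061, 0, 0, 0, 0, 1], [-0.0113, 0.004, 0, 0, 0, 0, 1], [-0.0056, 0.002, 0, 0, 0, 0, 1]]]'

```text
t: 31.27
ee_pos: [547.6, -76.3, 331.2]
orientation: [-2.203, -2.24, 0.001]
ft_force: [-0.1, -0.6, -3.8]
width: 21.8
```

Request:
jog_arm --steps '[[[0, 0, 0, 0, 0, 0, 1], [0, 0, 0, 0, 0, 0, 1], [0, 0, 0, 0, 0, 0, 1]]]'

```text
t: 31.52
ee_pos: [547.1, -73.6, 331.4]
orientation: [-2.199, -2.242, 0.001]
ft_force: [-0.8, 0.1, -4.9]
width: 21.5
```

```bash
python3 - <<'E'
from h import *
report(); need([547.5,-75,144],down(1))
cv2.imwrite('pics/t15.png',ctrl.get_image('top')[:,:,::-1])
crop('scene',170,150,420,340,'s15',3.1)
E
```

```text
t 31.52 grasp [546.9 -73.5 168.4] toolz [-1.e-03  4.e-04 -1.e+00] ydir 1.1 w 21.5 F [-0.8  0.1 -4.9] q [-0.16  0.42  1.85  0.    0.88 -0.17]
grasp shift(tool) [-1.5  0.6 24.4] tcp shift(tool) [-1.4  0.4 24.4] turn [-0.06 -0.02  0.1 ]
```

View pics/s15.png

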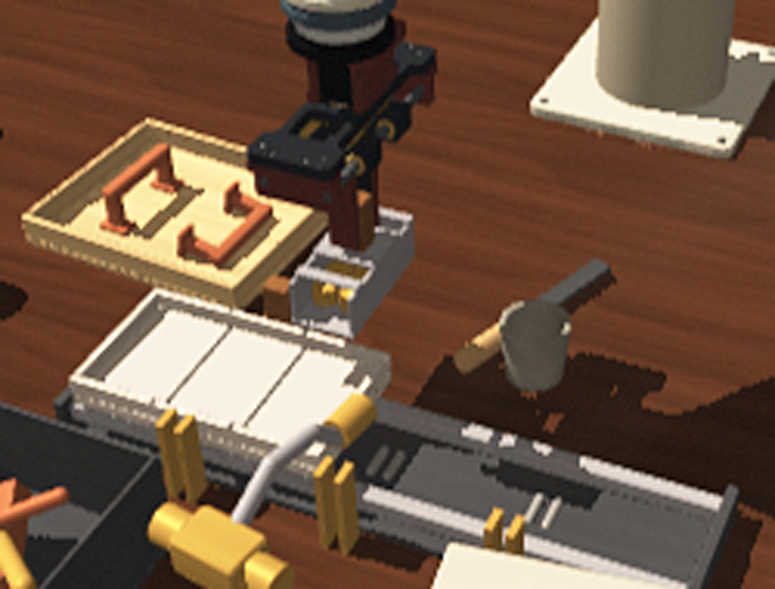

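View pics/t15.png

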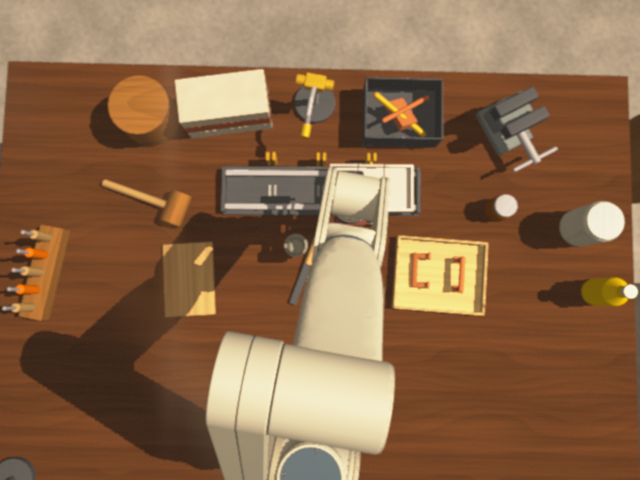

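Request:
jog_arm --steps '[[[-0.0015, 0.0006, 0.006, 0, 0, 0, 1], [0, 0, 0.009, 0, 0, 0, 1], [0, 0, 0.006, 0, 0, 0, 1], [0, 0, 0.003, 0, 0, 0, 1], [0, 0.008, -0.002, 2, 0, 0, 1], [0, 0.016, -0.0038, 4, 0, 0, 1], [0, 0.016, -0.0038, 4, 0, 0, 1], [0, 0.004, -0.001, 1, 0, 0, 1], [0, 0, 0, 0, 0, 0, 1], [0, 0, 0, 0, 0, 0, 1]]]'

```text
t: 32.45
ee_pos: [592.2, -74.9, 314.4]
orientation: [-2.101, -2.141, 0.206]
ft_force: [0.0, -0.4, -5.0]
width: 21.9
```

```bash
cat >> h.py <<'E'
def mouth():
    o,p,M=state(); m=p+M@[0,62,227]
    c=M[:,1]
    print('t',round(o['t'],2),'mouth',m.round(1),'tilt',np.degrees(-np.arcsin(c[2])).round(2),'Fz',round(o['ft_force'][2],2),'w',round(o['width'],1))
E
python3 - <<'E'
from h import *
mouth();report()
a=ctrl.get_image('scene');cv2.imwrite('pics/s16.png',cv2.resize(a[200:310,190:340,::-1],None,fx=5,fy=5,interpolation=cv2.INTER_CUBIC))
E
```

```text
t 32.45 mouth [609.8 -74.5  79.8] tilt 10.99 Fz -4.97 w 21.9
t 32.45 grasp [561.2 -75.4 154.4] toolz [-0.1906 -0.0033 -0.9817] ydir 1.08 w 21.9 F [ 0.  -0.4 -5. ] q [-0.14  0.53  1.7  -0.03  1.1  -0.14]
```

View pics/s16.png

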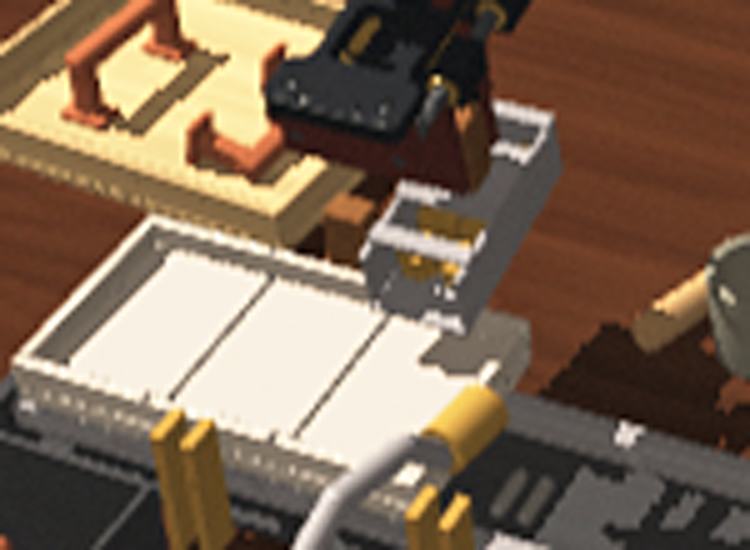

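Request:
jog_arm --steps '[[[0, 0.008, -0.002, 2, 0, 0, 1], [0, 0.004, -0.001, 1, 0, 0, 1], [0, 0, 0, 0, 0, 0, 1], [0, 0, 0, 0, 0, 0, 1]]]'

```text
t: 32.83
ee_pos: [604.8, -74.8, 315.7]
orientation: [-2.073, -2.112, 0.258]
ft_force: [-0.3, -0.5, -3.8]
width: 21.7
```

```bash
cat >> h.py <<'E'
def snap(n):
    mouth()
    a=ctrl.get_image('scene');cv2.imwrite('pics/%s.png'%n,cv2.resize(a[200:310,190:340,::-1],None,fx=5,fy=5,interpolation=cv2.INTER_CUBIC))
E
python3 -c "
from h import *
snap('s17')"
```

```text
t 32.83 mouth [610.2 -74.6  80.4] tilt 13.95 Fz -3.82 w 21.7
```

View pics/s17.png

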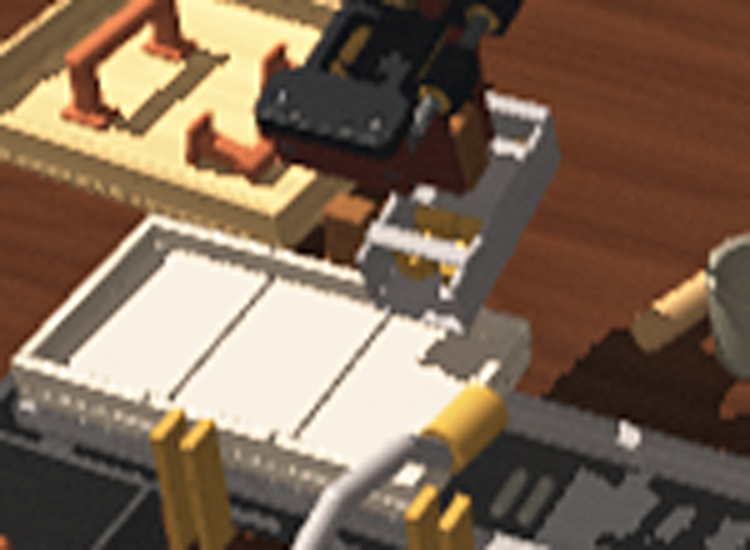

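Request:
jog_arm --steps '[[[0, 0.004, -0.001, 1, 0, 0, 1], [0, 0.004, -0.001, 1, 0, 0, 1], [0, 0, 0, 0, 0, 0, 1], [0, 0, 0, 0, 0, 0, 1]]]'

```text
t: 33.22
ee_pos: [613.7, -74.6, 315.6]
orientation: [-2.054, -2.092, 0.294]
ft_force: [0.5, 0.2, -4.7]
width: 21.8
```

```bash
python3 -c "
from h import *
snap('s18')"
```

```text
t 33.22 mouth [610.8 -74.6  80.4] tilt 15.98 Fz -4.74 w 21.8
```

View pics/s18.png

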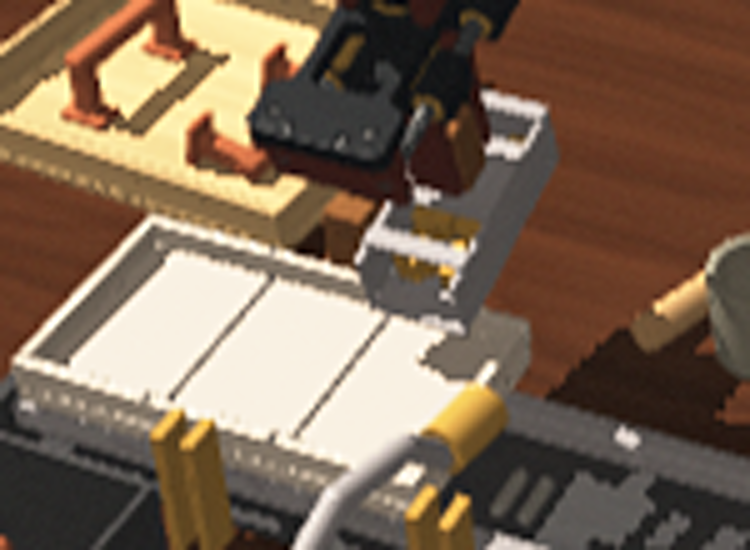

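Still none sliding. I'll go up in small steps.

Request:
jog_arm --steps '[[[0, 0.004, -0.001, 1, 0, 0, 1], [0, 0, 0, 0, 0, 0, 1], [0, 0, 0, 0, 0, 0, 1]]]'

```text
t: 33.52
ee_pos: [617.8, -74.5, 315.6]
orientation: [-2.044, -2.082, 0.311]
ft_force: [-0.0, -0.8, -5.2]
width: 22.0
```

```bash
python3 -c "
from h import *
snap('s19')"
```

```text
t 33.52 mouth [610.7 -74.6  80.3] tilt 17.0 Fz -5.18 w 22.0
```

View pics/s19.png

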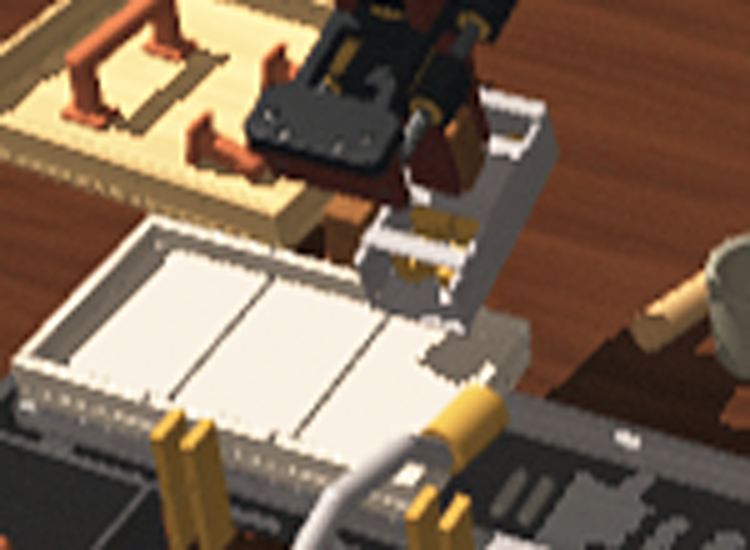

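Request:
jog_arm --steps '[[[0, 0.004, -0.001, 1, 0, 0, 1], [0, 0, 0, 0, 0, 0, 1], [0, 0, 0, 0, 0, 0, 1]]]'

```text
t: 33.82
ee_pos: [621.9, -74.4, 315.3]
orientation: [-2.034, -2.072, 0.328]
ft_force: [0.0, 0.1, -4.3]
width: 21.7
```

```bash
python3 -c "
from h import *
snap('s20')"
```

```text
t 33.82 mouth [610.7 -74.6  80.3] tilt 18.0 Fz -4.31 w 21.7
```

View pics/s20.png

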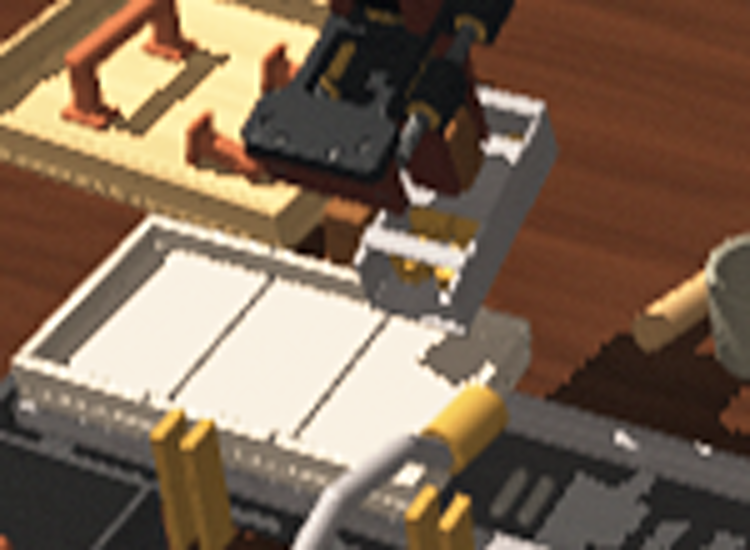

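Request:
jog_arm --steps '[[[0, 0, 0, 0, 0, 0, 1], [0, 0, 0, 0, 0, 0, 1], [0, 0, 0, 0, 0, 0, 1]]]'

```text
t: 34.12
ee_pos: [621.5, -74.4, 315.4]
orientation: [-2.034, -2.072, 0.328]
ft_force: [-0.5, 0.2, -4.4]
width: 22.1
```

```bash
python3 -c "
from h import *
snap('s21')"
```

```text
t 34.12 mouth [610.3 -74.6  80.4] tilt 18.0 Fz -4.36 w 22.1
```

View pics/s21.png

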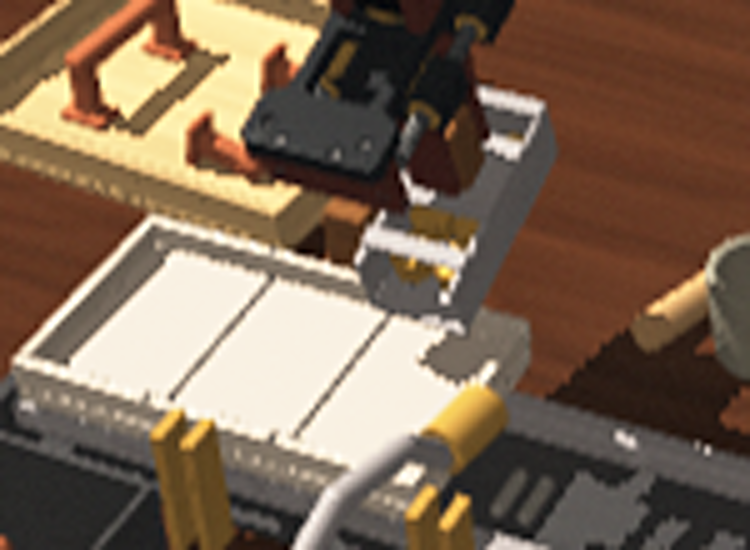

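Request:
jog_arm --steps '[[[0, 0.004, -0.001, 1, 0, 0, 1], [0, 0, 0, 0, 0, 0, 1], [0, 0, 0, 0, 0, 0, 1]]]'

```text
t: 34.42
ee_pos: [626.1, -74.3, 315.1]
orientation: [-2.024, -2.062, 0.345]
ft_force: [0.5, 0.3, -5.8]
width: 21.9
```

```bash
python3 -c "
from h import *
snap('s22')"
```

```text
t 34.42 mouth [610.8 -74.6  80.2] tilt 19.0 Fz -5.77 w 21.9
```

View pics/s22.png

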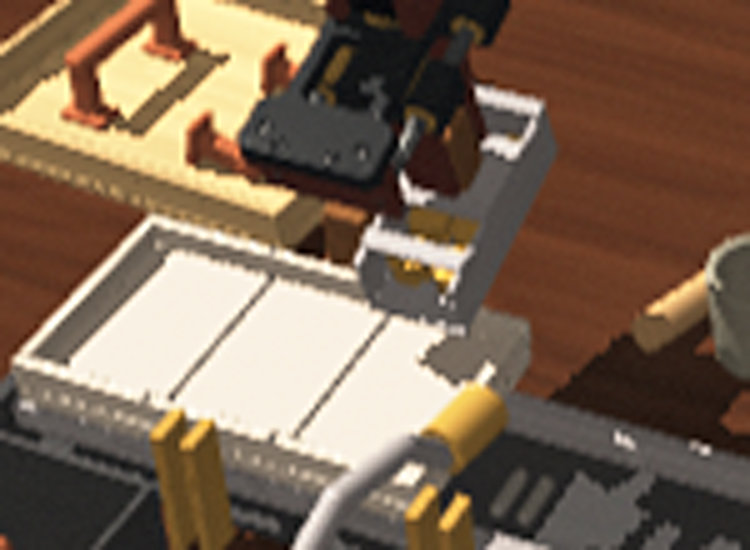

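Request:
jog_arm --steps '[[[0, 0.002, -0.0005, 0.5, 0, 0, 1], [0, 0, 0, 0, 0, 0, 1], [0, 0, 0, 0, 0, 0, 1]]]'

```text
t: 34.72
ee_pos: [627.9, -74.3, 314.9]
orientation: [-2.019, -2.057, 0.353]
ft_force: [-0.0, 0.2, -4.8]
width: 21.6
```

```bash
python3 -c "
from h import *
snap('s23')"
```

```text
t 34.72 mouth [610.6 -74.6  80.2] tilt 19.5 Fz -4.82 w 21.6
```

View pics/s23.png

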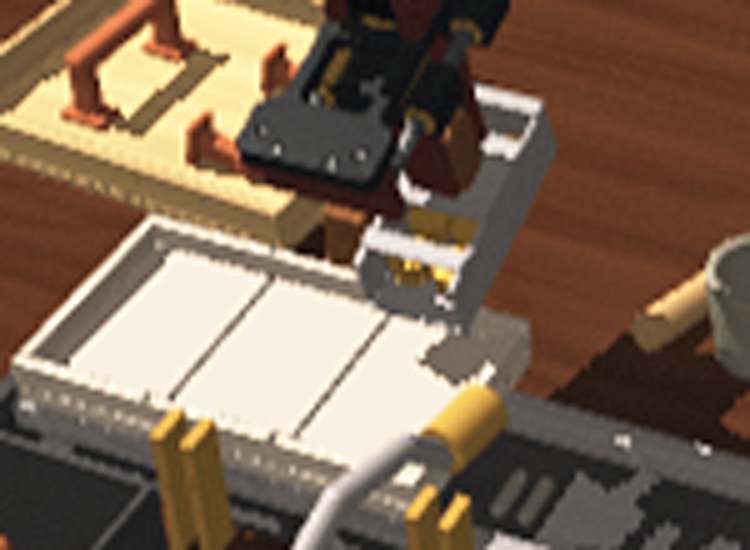

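Request:
jog_arm --steps '[[[0, 0.004, -0.001, 1, 0, 0, 1], [0, 0, 0, 0, 0, 0, 1], [0, 0, 0, 0, 0, 0, 1]]]'

```text
t: 35.02
ee_pos: [632.2, -74.2, 314.5]
orientation: [-2.009, -2.047, 0.37]
ft_force: [0.3, 0.1, -5.1]
width: 21.5
```

```bash
python3 -c "
from h import *
snap('s24')"
```

```text
t 35.02 mouth [610.8 -74.6  80.1] tilt 20.5 Fz -5.13 w 21.5
```

View pics/s24.png

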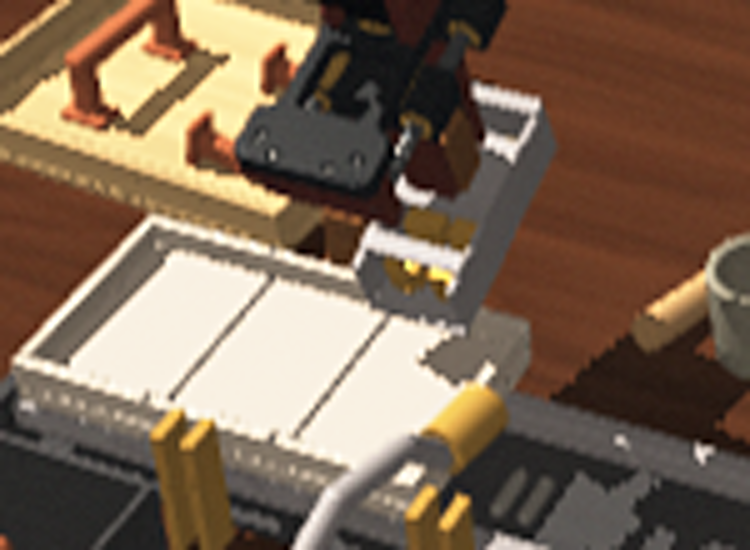

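Request:
jog_arm --steps '[[[0, 0, 0, 0, 0, 0, 1], [0, 0, 0, 0, 0, 0, 1]]]'

```text
t: 35.23
ee_pos: [631.8, -74.2, 314.5]
orientation: [-2.009, -2.047, 0.37]
ft_force: [-0.1, 0.2, -4.4]
width: 21.9
```

```bash
python3 -c "
from h import *
snap('s25')"
```

```text
t 35.23 mouth [610.4 -74.6  80.2] tilt 20.5 Fz -4.44 w 21.9
```

View pics/s25.png

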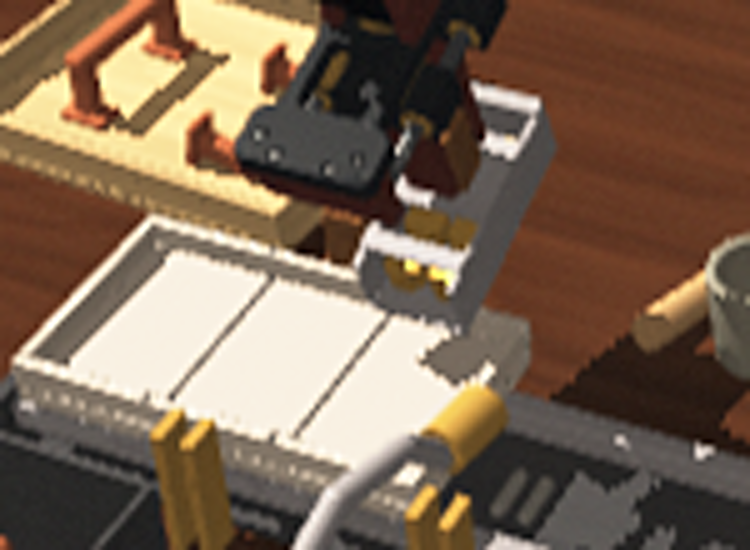

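Request:
jog_arm --steps '[[[0, 0.004, -0.001, 1, 0, 0, 1], [0, 0, 0, 0, 0, 0, 1], [0, 0, 0, 0, 0, 0, 1]]]'

```text
t: 35.53
ee_pos: [636.3, -74.2, 314.0]
orientation: [-1.999, -2.037, 0.387]
ft_force: [0.0, -0.1, -3.8]
width: 21.7
```

```bash
python3 -c "
from h import *
snap('s26')"
```

```text
t 35.53 mouth [610.8 -74.6  80.1] tilt 21.5 Fz -3.76 w 21.7
```

View pics/s26.png

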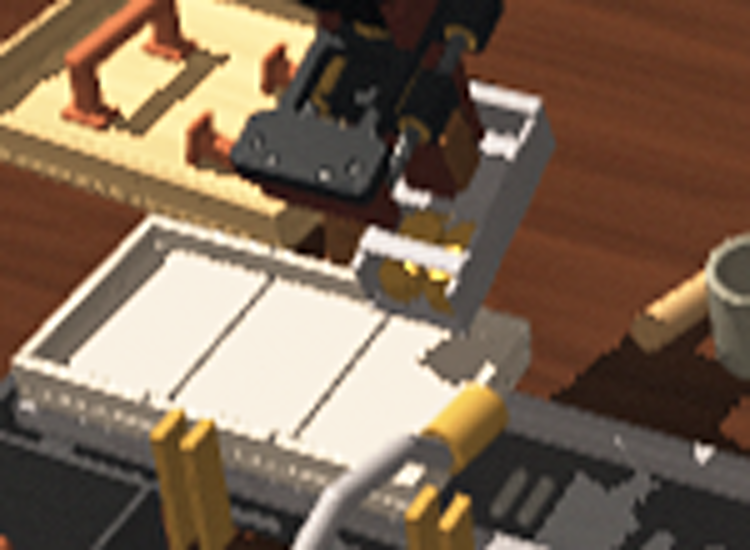

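Request:
jog_arm --steps '[[[0, 0, 0, 0, 0, 0, 1]]]'

```text
t: 35.67
ee_pos: [636.0, -74.2, 314.0]
orientation: [-1.999, -2.036, 0.387]
ft_force: [-0.1, -0.2, -4.4]
width: 21.6
```

```bash
python3 -c "
from h import *
snap('s27')"
```

```text
t 35.67 mouth [610.5 -74.7  80.1] tilt 21.5 Fz -4.4 w 21.6
```

View pics/s27.png

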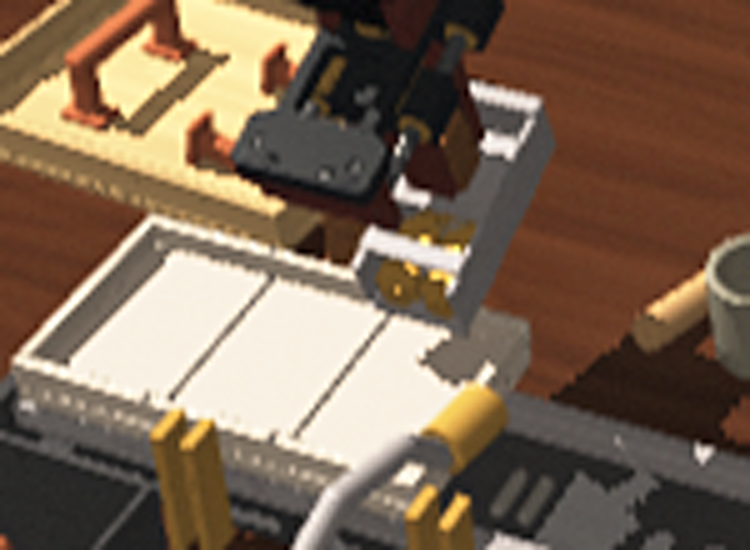

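Request:
jog_arm --steps '[[[0, 0, 0, 0, 0, 0, 1]]]'

```text
t: 35.8
ee_pos: [635.9, -74.2, 314.1]
orientation: [-1.999, -2.036, 0.387]
ft_force: [0.7, 0.2, -4.7]
width: 21.7
```

```bash
python3 -c "
from h import *
snap('s28')"
```

```text
t 35.8 mouth [610.4 -74.6  80.1] tilt 21.5 Fz -4.68 w 21.7
```

View pics/s28.png

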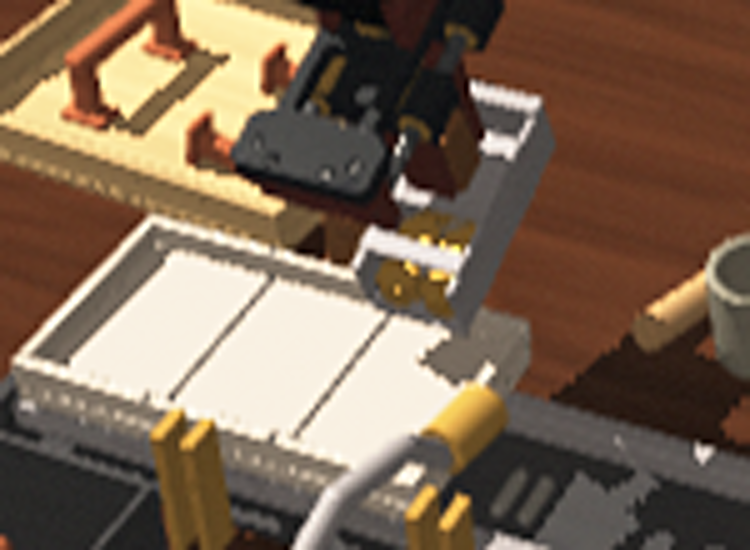

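Request:
jog_arm --steps '[[[0, 0.002, -0.0005, 0.5, 0, 0, 1], [0, 0, 0, 0, 0, 0, 1]]]'

```text
t: 36.02
ee_pos: [638.3, -74.2, 313.8]
orientation: [-1.994, -2.031, 0.395]
ft_force: [0.0, -0.4, -4.2]
width: 21.8
```

```bash
python3 -c "
from h import *
snap('s29')"
```

```text
t 36.02 mouth [610.6 -74.7  80.1] tilt 22.02 Fz -4.25 w 21.8
```

View pics/s29.png

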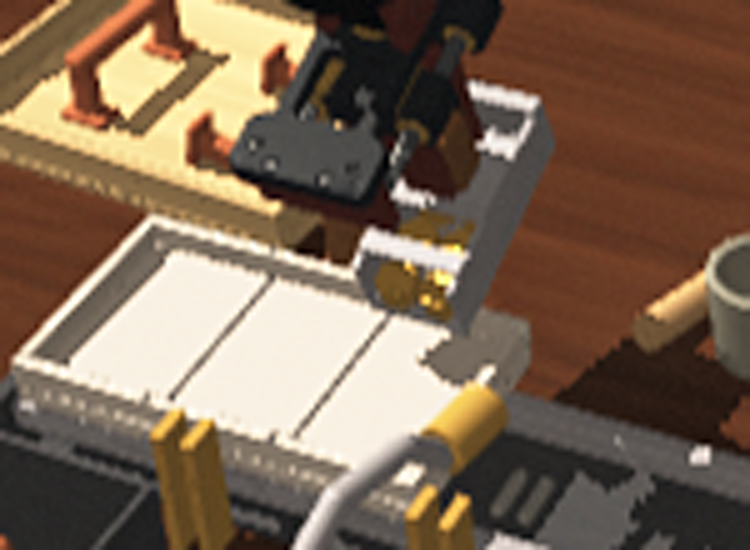

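Request:
jog_arm --steps '[[[0, 0.002, -0.0005, 0.5, 0, 0, 1], [0, 0, 0, 0, 0, 0, 1]]]'

```text
t: 36.23
ee_pos: [640.4, -74.1, 313.5]
orientation: [-1.988, -2.026, 0.403]
ft_force: [-0.1, 0.1, -4.3]
width: 22.2
```

```bash
python3 -c "
from h import *
snap('s30')"
```

```text
t 36.23 mouth [610.7 -74.6  80.1] tilt 22.52 Fz -4.3 w 22.2
```

View pics/s30.png

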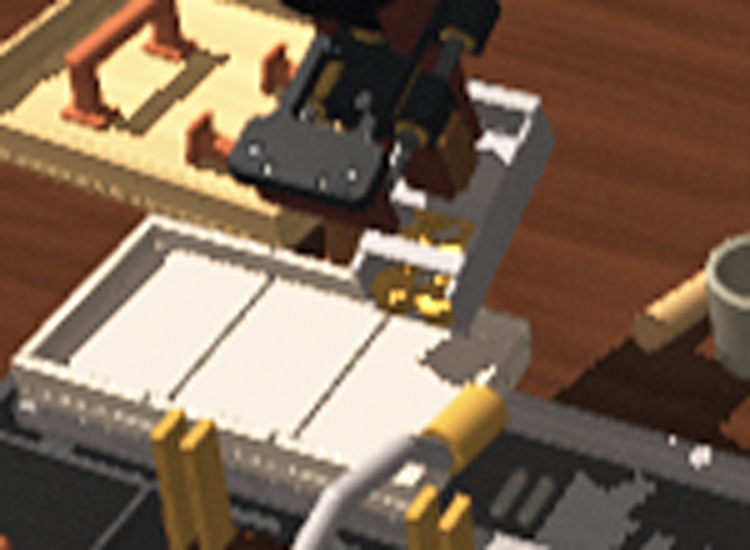

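Both front nuggets are at the mouth's edge, and I'll keep to single rows with a look after each.

Request:
jog_arm --steps '[[[0, 0, 0, 0, 0, 0, 1], [0, 0, 0, 0, 0, 0, 1]]]'

```text
t: 36.45
ee_pos: [640.0, -74.1, 313.5]
orientation: [-1.989, -2.026, 0.403]
ft_force: [-0.7, 0.0, -4.8]
width: 22.0
```

```bash
python3 -c "
from h import *
snap('s31')"
```

```text
t 36.45 mouth [610.4 -74.6  80. ] tilt 22.51 Fz -4.76 w 22.0
```

View pics/s31.png

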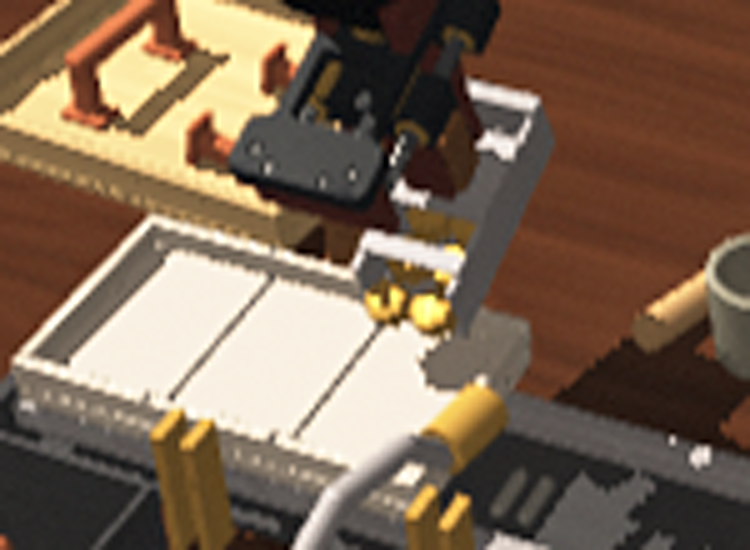

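Request:
jog_arm --steps '[[[0, 0, 0, 0, 0, 0, 1]]]'

```text
t: 36.58
ee_pos: [640.1, -74.1, 313.6]
orientation: [-1.989, -2.026, 0.403]
ft_force: [0.2, -0.6, -3.8]
width: 21.9
```

```bash
python3 -c "
from h import *
snap('s32')"
```

```text
t 36.58 mouth [610.5 -74.7  80.2] tilt 22.5 Fz -3.76 w 21.9
```

View pics/s32.png

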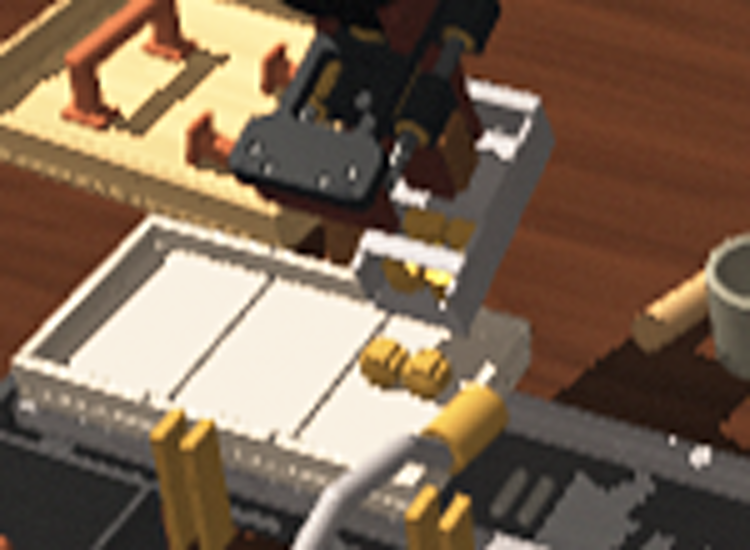

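Request:
jog_arm --steps '[[[0, -0.0272, 0.0092, -7, 0, 0, 1], [0, -0.0157, 0.0049, -4, 0, 0, 1], [0, 0, 0, 0, 0, 0, 1], [0, 0, 0, 0, 0, 0, 1]]]'

```text
t: 36.97
ee_pos: [594.5, -75.0, 315.5]
orientation: [-2.096, -2.135, 0.217]
ft_force: [0.1, 0.1, -4.8]
width: 22.1
```

```bash
python3 -c "
from h import *
snap('s33')"
```

```text
t 36.97 mouth [609.6 -74.7  80.7] tilt 11.6 Fz -4.75 w 22.1
```

View pics/s33.png

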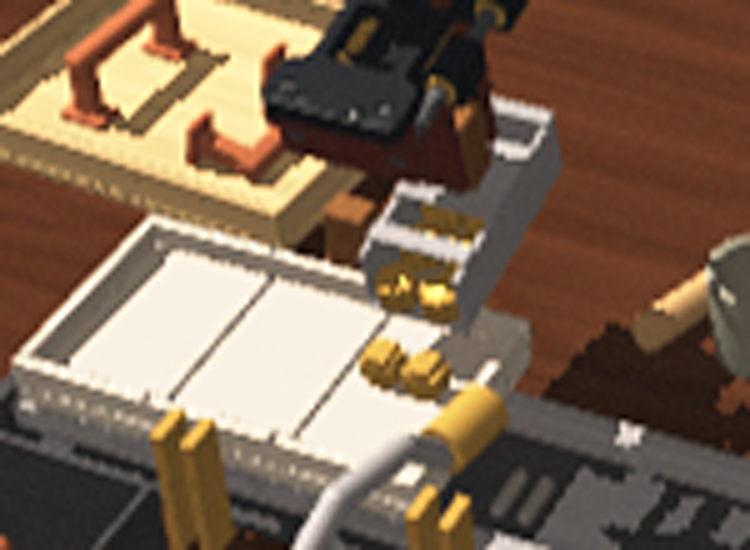

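Two nuggets landed in the torch third at (383,362) and (427,372), and the next pair stopped at the mouth. I'll level, raise and go to the middle third.

Request:
jog_arm --steps '[[[0, -0.0157, 0.0049, -4, 0, 0, 1], [0, -0.0157, 0.0049, -4, 0, 0, 1], [0, -0.0141, 0.0044, -3.6, 0, 0, 1], [0, 0, -0.006, 0, 0, 0, 1], [0, 0, -0.009, 0, 0, 0, 1], [0, 0, -0.006, 0, 0, 0, 1], [-0.003, 0, 0, 0, 0, 0, 1], [-0.007, 0, 0, 0, 0, 0, 1], [-0.011, 0, 0, 0, 0, 0, 1], [-0.013, 0, 0, 0, 0, 0, 1], [-0.013, 0, 0, 0, 0, 0, 1], [-0.011, 0, 0, 0, 0, 0, 1], [-0.007, 0, 0, 0, 0, 0, 1], [-0.003, 0, 0, 0, 0, 0, 1], [0, 0, 0, 0, 0, 0, 1], [0, 0, 0, 0, 0, 0, 1]]]'

```text
t: 38.35
ee_pos: [549.2, -143.9, 327.8]
orientation: [2.201, 2.241, 0.002]
ft_force: [-1.2, 0.2, -3.0]
width: 22.4
```

```bash
python3 -c "
from h import *
snap('s34')"
```

```text
t 38.35 mouth [ 611.5 -142.8  100.9] tilt -0.08 Fz -2.96 w 22.4
```

View pics/s34.png

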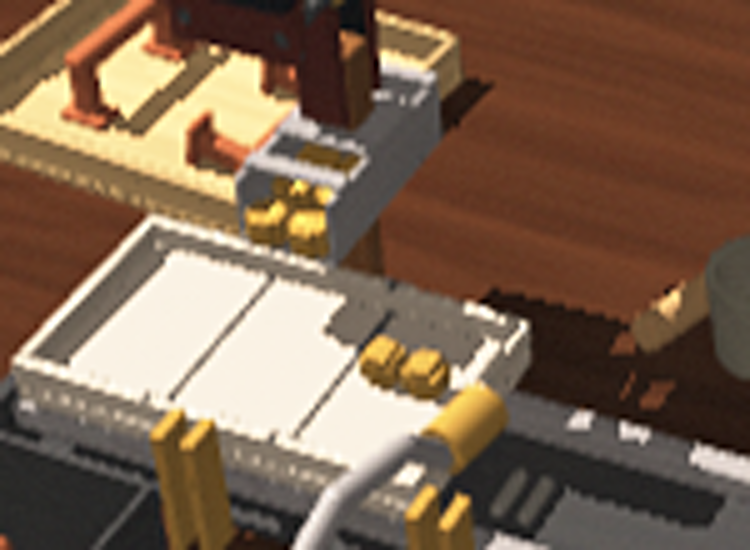

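Request:
jog_arm --steps '[[[0, 0.008, -0.002, 2, 0, 0, 1], [0, 0.016, -0.0038, 4, 0, 0, 1], [0, 0.016, -0.0038, 4, 0, 0, 1], [0, 0.016, -0.0038, 4, 0, 0, 1], [0, 0.008, -0.002, 2, 0, 0, 1], [0, 0.001, 0.0035, 0, 0, 0, 1], [0, 0.0019, 0.0065, 0, 0, 0, 1], [0, 0.001, 0.0035, 0, 0, 0, 1], [0, 0, 0, 0, 0, 0, 1], [0, 0, 0, 0, 0, 0, 1]]]'

```text
t: 39.23
ee_pos: [613.6, -142.5, 321.8]
orientation: [-2.054, -2.092, 0.293]
ft_force: [-0.4, -0.7, -2.8]
width: 21.6
```

```bash
python3 -c "
from h import *
snap('s35')"
```

```text
t 39.23 mouth [ 610.9 -142.5   86.5] tilt 15.95 Fz -2.82 w 21.6
```

View pics/s35.png

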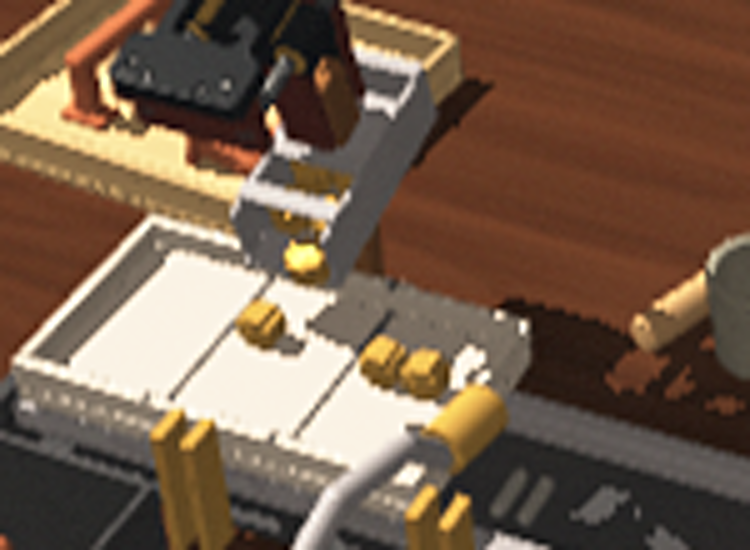

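Request:
jog_arm --steps '[[[0, 0.004, -0.001, 1, 0, 0, 1], [0, 0, 0, 0, 0, 0, 1]]]'

```text
t: 39.45
ee_pos: [619.1, -142.6, 322.6]
orientation: [-2.045, -2.083, 0.31]
ft_force: [-0.3, -0.4, -4.9]
width: 22.0
```

```bash
python3 -c "
from h import *
snap('s36')"
```

```text
t 39.45 mouth [ 612.5 -142.8   87.4] tilt 16.89 Fz -4.88 w 22.0
```

View pics/s36.png

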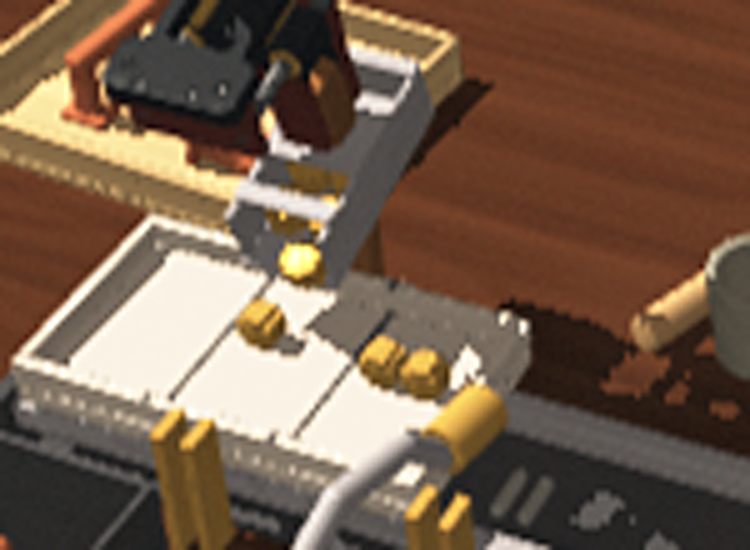

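Request:
jog_arm --steps '[[[0, 0.004, -0.001, 1, 0, 0, 1], [0, 0.004, -0.001, 1, 0, 0, 1], [0, 0, 0, 0, 0, 0, 1]]]'

```text
t: 39.75
ee_pos: [627.7, -142.4, 321.7]
orientation: [-2.025, -2.063, 0.344]
ft_force: [0.1, -0.8, -3.7]
width: 21.8
```

```bash
python3 -c "
from h import *
snap('s37')"
```

```text
t 39.75 mouth [ 612.7 -142.7   86.9] tilt 18.93 Fz -3.74 w 21.8
```

View pics/s37.png

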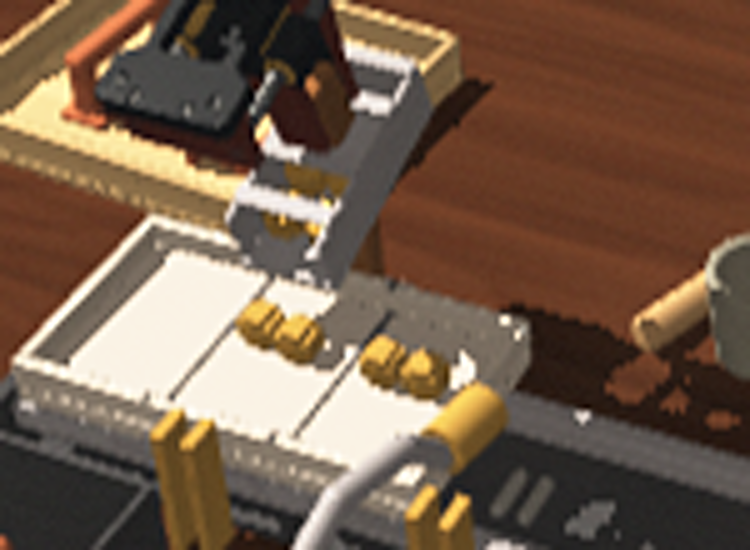

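Request:
jog_arm --steps '[[[0, -0.002, -0.0055, 0, 0, 0, 1], [0, -0.003, -0.009, 0, 0, 0, 1], [0, -0.001, -0.003, 0, 0, 0, 1], [0, -0.0157, 0.0049, -4, 0, 0, 1], [0, -0.0157, 0.0049, -4, 0, 0, 1], [0, -0.0157, 0.0049, -4, 0, 0, 1], [0, -0.0157, 0.0049, -4, 0, 0, 1], [0, -0.0118, 0.0036, -3, 0, 0, 1], [-0.003, 0, 0, 0, 0, 0, 1], [-0.007, 0, 0, 0, 0, 0, 1], [-0.011, 0, 0, 0, 0, 0, 1], [-0.013, 0, 0, 0, 0, 0, 1], [-0.013, 0, 0, 0, 0, 0, 1], [-0.011, 0, 0, 0, 0, 0, 1], [-0.007, 0, 0, 0, 0, 0, 1], [-0.003, 0, 0, 0, 0, 0, 1], [0, 0, 0, 0, 0, 0, 1], [0, 0, 0, 0, 0, 0, 1]]]'

```text
t: 41.3
ee_pos: [550.6, -211.9, 331.9]
orientation: [2.201, 2.241, 0.002]
ft_force: [0.1, 0.1, -3.7]
width: 21.9
```

```bash
python3 -c "
from h import *
snap('s38')"
```

```text
t 41.3 mouth [ 612.9 -210.7  105. ] tilt -0.07 Fz -3.69 w 21.9
```

View pics/s38.png

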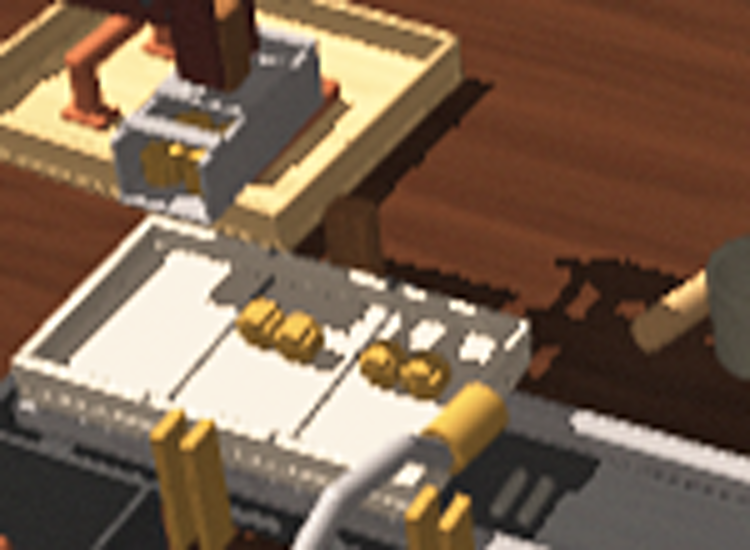

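Request:
jog_arm --steps '[[[0, 0.004, 0.003, 0, 0, 0, 1], [0, 0.007, 0.007, 0, 0, 0, 1], [0, 0.005, 0.008, 0, 0, 0, 1], [0, 0.002, 0.005, 0, 0, 0, 1], [0, 0, 0.002, 0, 0, 0, 1], [0, 0.008, -0.002, 2, 0, 0, 1], [0, 0.016, -0.0038, 4, 0, 0, 1], [0, 0.016, -0.0038, 4, 0, 0, 1], [0, 0.016, -0.0038, 4, 0, 0, 1], [0, 0.008, -0.002, 2, 0, 0, 1], [0, 0.004, -0.001, 1, 0, 0, 1], [0, 0.004, -0.001, 1, 0, 0, 1], [0, 0, 0, 0, 0, 0, 1], [0, 0, 0, 0, 0, 0, 1]]]'

```text
t: 42.52
ee_pos: [641.7, -210.0, 314.8]
orientation: [-2.035, -2.073, 0.326]
ft_force: [-0.0, 0.0, -3.7]
width: 22.1
```

```bash
python3 -c "
from h import *
snap('s39')"
```

```text
t 42.52 mouth [ 630.9 -210.2   79.8] tilt 17.9 Fz -3.67 w 22.1
```

View pics/s39.png

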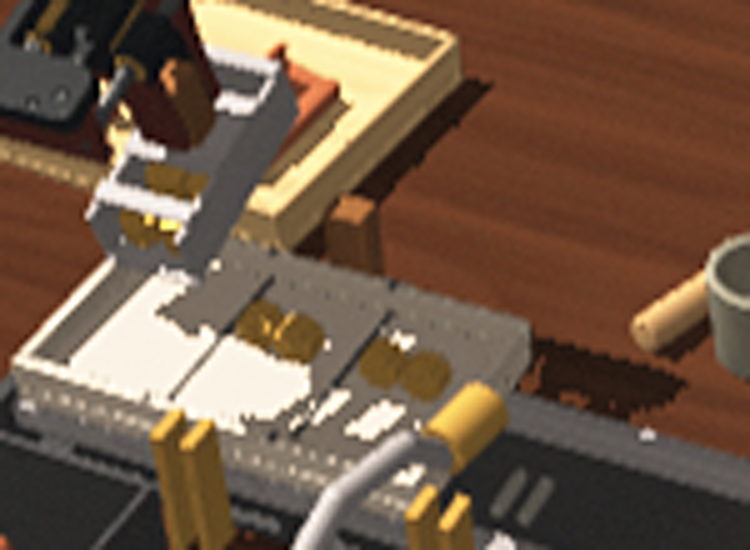

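Request:
jog_arm --steps '[[[0, 0.004, -0.001, 1, 0, 0, 1], [0, 0.004, -0.001, 1, 0, 0, 1], [0, 0.004, -0.001, 1, 0, 0, 1], [0, 0, 0, 0, 0, 0, 1], [0, 0, 0, 0, 0, 0, 1]]]'

```text
t: 42.98
ee_pos: [654.7, -209.8, 313.9]
orientation: [-2.005, -2.043, 0.377]
ft_force: [-0.6, 0.2, -3.7]
width: 21.4
```

```bash
python3 -c "
from h import *
snap('s40')"
```

```text
t 42.98 mouth [ 631.7 -210.2   79.8] tilt 20.9 Fz -3.68 w 21.4
```

View pics/s40.png

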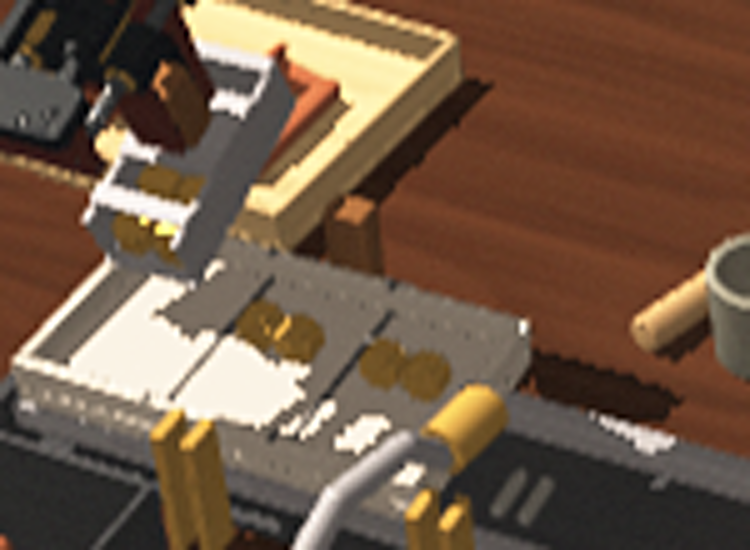

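Request:
jog_arm --steps '[[[0, 0.004, -0.001, 1, 0, 0, 1], [0, 0.002, -0.0005, 0.5, 0, 0, 1], [0, 0, 0, 0, 0, 0, 1], [0, 0, 0, 0, 0, 0, 1]]]'

```text
t: 43.37
ee_pos: [660.7, -209.7, 313.2]
orientation: [-1.99, -2.027, 0.401]
ft_force: [0.5, 0.3, -3.4]
width: 21.7
```

```bash
python3 -c "
from h import *
snap('s41')"
```

```text
t 43.37 mouth [ 631.5 -210.2   79.7] tilt 22.41 Fz -3.4 w 21.7
```

View pics/s41.png

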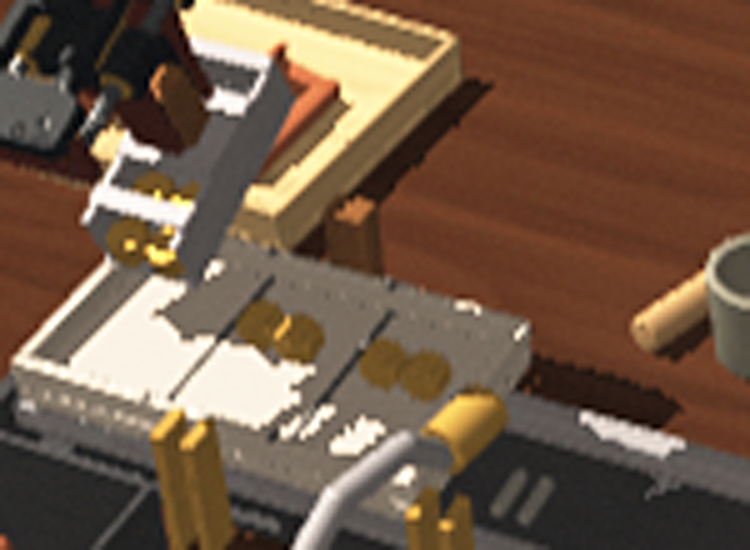

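Both pairs are sliding. I'll hold two rows.

Request:
jog_arm --steps '[[[0, 0, 0, 0, 0, 0, 1], [0, 0, 0, 0, 0, 0, 1]]]'

```text
t: 43.58
ee_pos: [660.4, -209.8, 313.4]
orientation: [-1.99, -2.027, 0.401]
ft_force: [-0.3, 0.0, -3.1]
width: 21.8
```

```bash
python3 -c "
from h import *
snap('s42')"
```

```text
t 43.58 mouth [ 631.2 -210.3   79.9] tilt 22.4 Fz -3.09 w 21.8
```

View pics/s42.png

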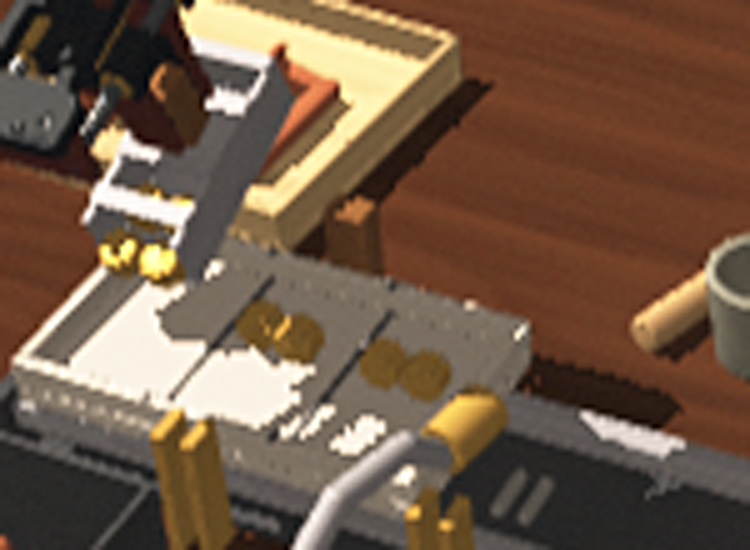

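Request:
jog_arm --steps '[[[0, 0, 0, 0, 0, 0, 1]]]'

```text
t: 43.72
ee_pos: [660.4, -209.8, 313.5]
orientation: [-1.99, -2.027, 0.401]
ft_force: [0.1, 0.5, -3.6]
width: 22.0
```

```bash
python3 -c "
from h import *
snap('s43')"
```

```text
t 43.72 mouth [ 631.3 -210.3   80. ] tilt 22.39 Fz -3.59 w 22.0
```

View pics/s43.png

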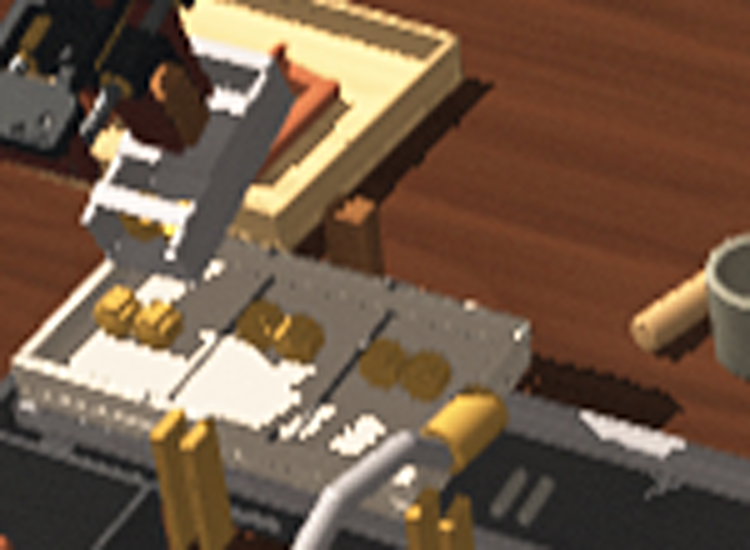

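Request:
jog_arm --steps '[[[0, -0.0272, 0.0092, -7, 0, 0, 1], [0, -0.0157, 0.0049, -4, 0, 0, 1], [0, -0.004, 0, 0, 0, 0, 1], [0, -0.008, 0, 0, 0, 0, 1], [0, -0.008, 0, 0, 0, 0, 1], [0, -0.006, 0, 0, 0, 0, 1], [0, -0.002, 0, 0, 0, 0, 1], [0, 0, 0, 0, 0, 0, 1]]]'

```text
t: 44.43
ee_pos: [588.0, -211.1, 320.4]
orientation: [-2.098, -2.137, 0.214]
ft_force: [1.7, -0.2, -2.1]
width: 22.0
```

```bash
python3 -c "
from h import *
snap('s44')
def T(u,v,z): return bp(((u+.5)/5-.5+190,(v+.5)/5-.5+200),z,'scene').round(1)
"
```

```text
t 44.43 mouth [ 603.8 -210.8   85.6] tilt 11.42 Fz -2.14 w 22.0
```

View pics/s44.png

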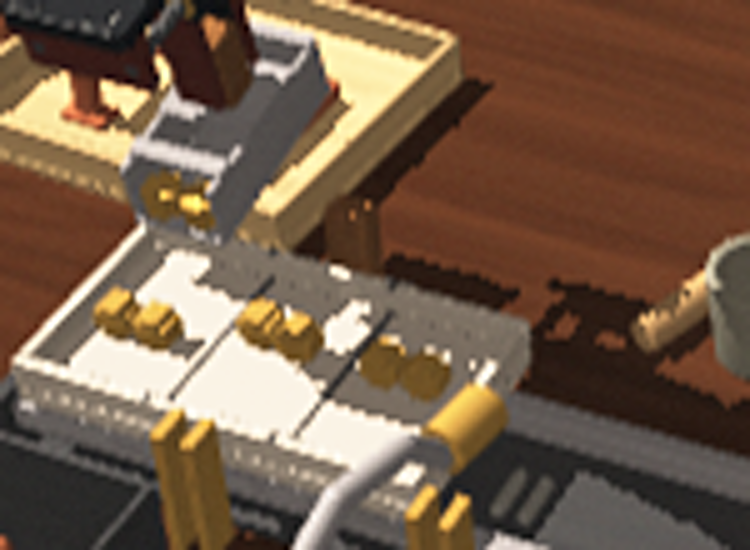

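Request:
jog_arm --steps '[[[0, 0.008, 0, 2, 0, 0, 1], [0, 0.016, -0.0018, 4, 0, 0, 1], [0, 0.008, -0.001, 2, 0, 0, 1], [0, 0.008, -0.001, 2, 0, 0, 1], [0, 0.004, -0.001, 1, 0, 0, 1], [0, 0, 0, 0, 0, 0, 1], [0, 0, 0, 0, 0, 0, 1]]]'

```text
t: 45.07
ee_pos: [631.9, -210.2, 312.7]
orientation: [-1.99, -2.028, 0.401]
ft_force: [-0.1, 0.5, -1.9]
width: 22.1
```

```bash
python3 -c "
from h import *
snap('s45')
"
```

```text
t 45.07 mouth [ 602.8 -210.7   79.1] tilt 22.38 Fz -1.92 w 22.1
```

View pics/s45.png

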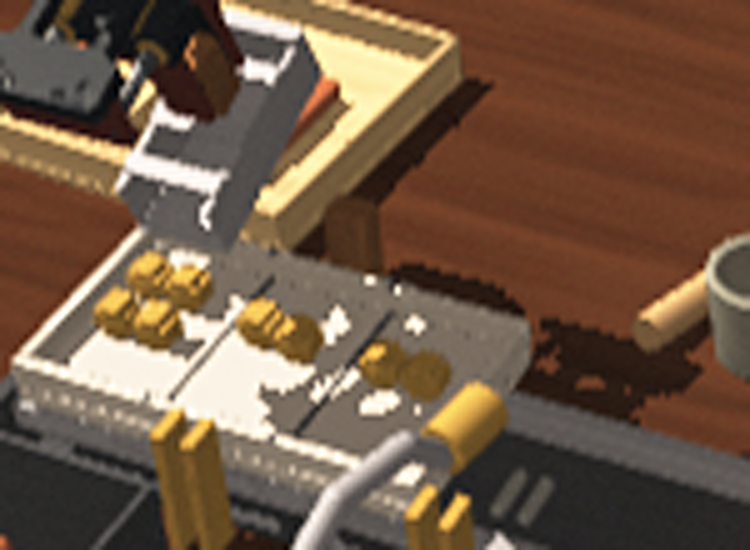

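All eight nuggets are on the tray: four at (115-190, 265-325), two at (262-300, 325-338) and two at (383-428, 362-375). The tin is empty, so I'll level it and carry it back.

Request:
jog_arm --steps '[[[0, -0.003, -0.0075, 0, 0, 0, 1], [0, -0.005, -0.0125, 0, 0, 0, 1], [0, -0.005, -0.0125, 0, 0, 0, 1], [0, -0.0195, 0.0063, -5, 0, 0, 1], [0, -0.0195, 0.0063, -5, 0, 0, 1], [0, -0.0195, 0.0063, -5, 0, 0, 1], [0, -0.0195, 0.0063, -5, 0, 0, 1], [0, -0.0094, 0.0029, -2.4, 0, 0, 1], [0, 0, -0.012, 0, 0, -1, 1], [0, 0, -0.02, 0, 0, -1, 1], [0, 0, -0.014, 0, 0, -1, 1], [0, 0, 0, 0, 0, 0, 1]]]'

```text
t: 46.12
ee_pos: [542.8, -212.5, 392.7]
orientation: [2.135, 2.295, 0.003]
ft_force: [0.6, -1.0, -0.9]
width: 21.6
```

```bash
python3 -c "
from h import *
report();mouth(); need([390,330.5,168],down(4.5))
cv2.imwrite('pics/t46.png',ctrl.get_image('top')[:,:,::-1])
crop('top',150,230,230,330,'t46r',6)
"
```

```text
t 46.12 grasp [ 543.9 -213.1  229.7] toolz [ 0.0063 -0.0032 -1.    ] ydir 4.15 w 21.6 F [ 0.6 -1.  -0.9] q [-0.39  0.37  1.74 -0.    1.02 -0.47]
t 46.12 mouth [ 606.1 -208.8  166.1] tilt -0.34 Fz -0.91 w 21.6
grasp shift(tool) [ 553.5 -114.5   59. ] tcp shift(tool) [ 552.9 -113.5   59. ] turn [ 0.34  0.21 -0.35]
```

View pics/t46r.png

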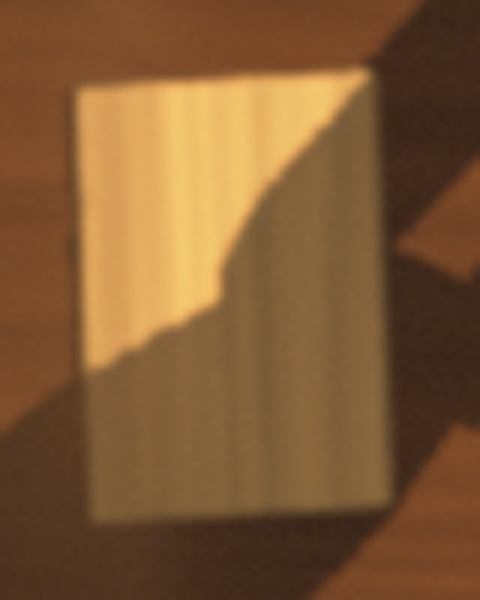

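View pics/t46.png

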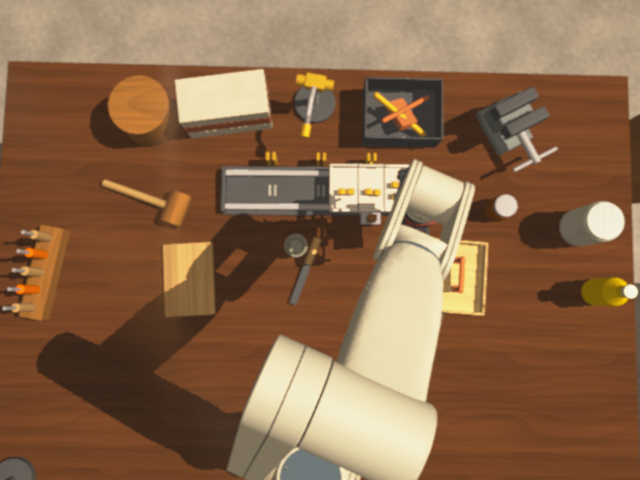

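```bash
python3 -c "
from h import *
t=lambda u,v,z:bp(((u+.5)/6-.5+150,(v+.5)/6-.5+230),z,'top')[:2]
a=np.array([t(*q,12) for q in[(75,88),(375,68),(392,504),(92,523)]]);print(a.round(1),a.mean(0))
for i,j in((3,0),(2,1)): d=a[j]-a[i];print(np.degrees(np.arctan2(d[1],d[0])),np.linalg.norm(d))
for i,j in((1,0),(2,3)): d=a[j]-a[i];print(np.degrees(np.arctan2(-d[0],d[1])),np.linalg.norm(d))
"
```

```text
[[481.  404.6]
 [492.7 273.6]
 [302.9 259. ]
 [292.1 388.5]] [392.18655155 331.39732439]
4.8781143645939125 189.57513193954543
4.410679937800177 190.28183798700036
5.072738805199475 131.49354741036768
4.766242854012749 129.94068313266555
```

Request:
jog_arm --steps '[[[0.0098, -0.002, 0, 0, 0, 0, 1], [0.0196, -0.004, 0, 0, 0, 0, 1], [0.0304, -0.0063, 0, 0, 0, 0, 1], [0.0304, -0.0063, 0, 0, 0, 0, 1], [0.0304, -0.0063, 0, 0, 0, 0, 1], [0.0304, -0.0063, 0, 0, 0, 0, 1], [0.0304, -0.0063, 0, 0, 0, 0, 1], [0.0304, -0.0063, 0, 0, 0, 0, 1], [0.0304, -0.0063, 0, 0, 0, 0, 1], [0.0304, -0.0063, 0, 0, 0, 0, 1], [0.0304, -0.0063, 0, 0, 0, 0, 1], [0.0304, -0.0063, 0, 0, 0, 0, 1], [0.0304, -0.0063, 0, 0, 0, 0, 1], [0.0304, -0.0063, 0, 0, 0, 0, 1], [0.0304, -0.0063, 0, 0, 0, 0, 1], [0.0304, -0.0063, 0, 0, 0, 0, 1], [0.0304, -0.0063, 0, 0, 0, 0, 1], [0.0304, -0.0063, 0, 0, 0, 0, 1], [0.0196, -0.004, 0, 0, 0, 0, 1], [0.0098, -0.002, 0, 0, 0, 0, 1]]]'

```text
t: 47.88
ee_pos: [388.4, 326.1, 386.4]
orientation: [-2.138, -2.301, 0.003]
ft_force: [-0.5, -1.3, -2.6]
width: 21.6
```

Request:
jog_arm --steps '[[[0, 0, 0.01, 0, 0, 0, 1], [0, 0, 0.02, 0, 0, 0, 1], [0, 0, 0.02, 0, 0, 0, 1], [0, 0, 0.02, 0, 0, 0, 1], [0, 0, 0.01, 0, 0, 0, 1], [0, 0, 0, 0, 0, 0, 1], [0, 0, 0, 0, 0, 0, 1], [0, 0, 0, 0, 0, 0, 1]]]'

```text
t: 48.55
ee_pos: [390.4, 323.7, 307.8]
orientation: [2.142, 2.298, 0.001]
ft_force: [0.0, 1.0, -2.4]
width: 21.6
```

```bash
python3 -c "
from h import *
report();mouth(); need([390.5,331,80],down(4.7))
"
```

```text
t 48.55 grasp [390.5 323.8 144.8] toolz [ 7.e-04  5.e-04 -1.e+00] ydir 4.03 w 21.6 F [ 0.   1.  -2.4] q [ 0.67  0.4   1.96 -0.    0.79  0.6 ]
t 48.55 mouth [452.4 328.2  80.9] tilt -0.04 Fz -2.41 w 21.6
grasp shift(tool) [ 7.2  0.4 64.8] tcp shift(tool) [ 7.3  0.6 64.8] turn [ 0.04 -0.02 -0.67]
```

Request:
jog_arm --steps '[[[0.0036, 0.0002, 0.004, 0, 0, -0.35, 1], [0.0036, 0.0002, 0.01, 0, 0, -0.35, 1], [0, 0, 0.014, 0, 0, 0, 1], [0, 0, 0.014, 0, 0, 0, 1], [0, 0, 0.01, 0, 0, 0, 1], [0, 0, 0.006, 0, 0, 0, 1], [0, 0, 0.003, 0, 0, 0, 1], [0, 0, 0, 0, 0, 0, 1], [0, 0, 0, 0, 0, 0, 1], [0, 0, 0, 0, 0, 0, 1]]]'

```text
t: 49.38
ee_pos: [390.0, 331.3, 246.7]
orientation: [2.127, 2.312, 0.002]
ft_force: [0.2, 0.4, -1.7]
width: 22.1
```

```bash
python3 -c "
from h import *
report(); mouth();need([390.5,331,80],down(4.7))
crop('scene',380,170,540,320,'s47',5)
"
```

```text
t 49.38 grasp [390.2 331.4  83.7] toolz [ 8.e-04  7.e-04 -1.e+00] ydir 4.77 w 22.1 F [ 0.2  0.4 -1.7] q [ 0.68  0.51  1.97 -0.    0.66  0.6 ]
t 49.38 mouth [452.  336.6  19.8] tilt -0.05 Fz -1.68 w 22.1
grasp shift(tool) [-0.4  0.3  3.7] tcp shift(tool) [-0.3  0.4  3.7] turn [ 0.05 -0.03  0.07]
```

View pics/s47.png

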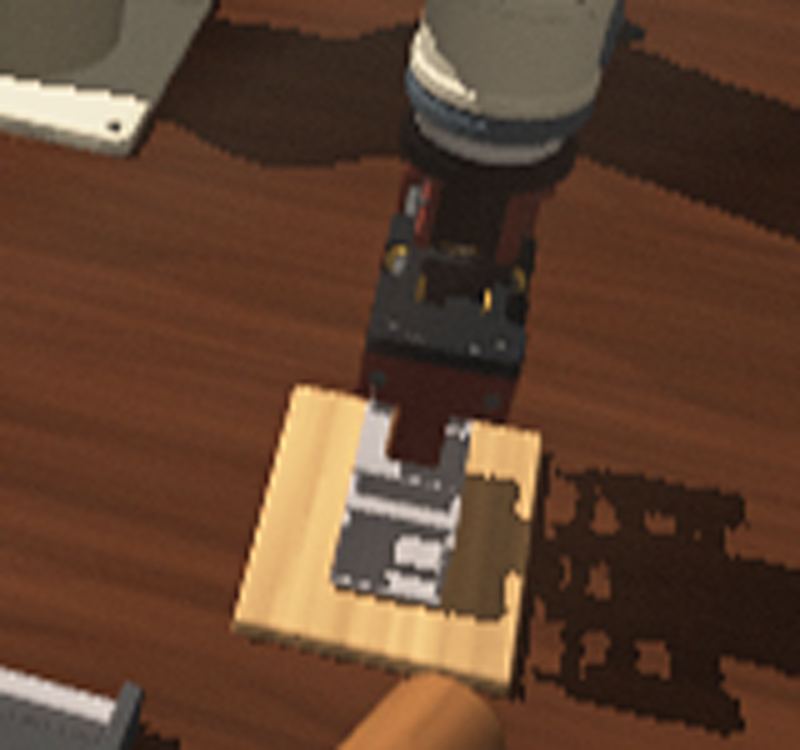

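Request:
jog_arm --steps '[[[0, 0, 0.0015, 0, 0, 0, 1], [0, 0, 0.0015, 0, 0, 0, 1], [0, 0, 0.001, 0, 0, 0, 1], [0, 0, 0, 0, 0, 0, 1], [0, 0, 0, 0, 0, 0, 1]]]'

```text
t: 49.85
ee_pos: [389.8, 331.1, 242.2]
orientation: [-2.127, -2.312, 0.0]
ft_force: [-0.6, 0.1, -2.6]
width: 22.1
```

Request:
jog_arm --steps '[[[0, 0, 0.001, 0, 0, 0, 1], [0, 0, 0, 0, 0, 0, 1], [0, 0, 0, 0, 0, 0, 1]]]'

```text
t: 50.1
ee_pos: [389.8, 331.1, 242.1]
orientation: [2.127, 2.312, 0.0]
ft_force: [-1.6, -1.1, 8.6]
width: 22.0
```

Request:
jog_arm --steps '[[[0, 0, -0.0007, 0, 0, 0, 1], [0, 0, 0, 0, 0, 0, 0.4], [0, 0, 0, 0, 0, 0, 0], [0, 0, 0, 0, 0, 0, 0], [0, 0, 0, 0, 0, 0, 0], [0, 0, -0.008, 0, 0, 0, 0], [0, 0, -0.015, 0, 0, 0, 0], [0, 0, -0.025, 0, 0, 0, 0], [0, 0, -0.03, 0, 0, 0, 0], [0, 0, -0.03, 0, 0, 0, 0], [0, 0, -0.02, 0, 0, 0, 0], [-0.015, 0, 0, 0, 0, 0, 0], [-0.03, 0, 0, 0, 0, 0, 0], [-0.03, 0, 0, 0, 0, 0, 0], [-0.03, 0, 0, 0, 0, 0, 0], [-0.03, 0, 0, 0, 0, 0, 0], [-0.03, 0, 0, 0, 0, 0, 0], [-0.015, 0, 0, 0, 0, 0, 0]]]'

```text
t: 51.6
ee_pos: [403.8, 148.7, 369.3]
orientation: [-2.128, -2.31, 0.003]
ft_force: [0.6, 0.3, -0.8]
width: 43.8
```

```bash
python3 -c "
from h import *
report()
crop('scene',380,200,540,320,'s48',5)
cv2.imwrite('pics/t48.png',ctrl.get_image('top')[:,:,::-1])
crop('top',150,230,230,330,'t48r',6)
crop('top',310,140,430,240,'t48t',6)
"
```

```text
t 51.6 grasp [403.5 148.5 206.3] toolz [-0.0018 -0.0012 -1.    ] ydir 4.71 w 43.8 F [ 0.6  0.3 -0.8] q [ 0.33  0.19  2.07 -0.    0.88  0.24]
```

View pics/s48.png

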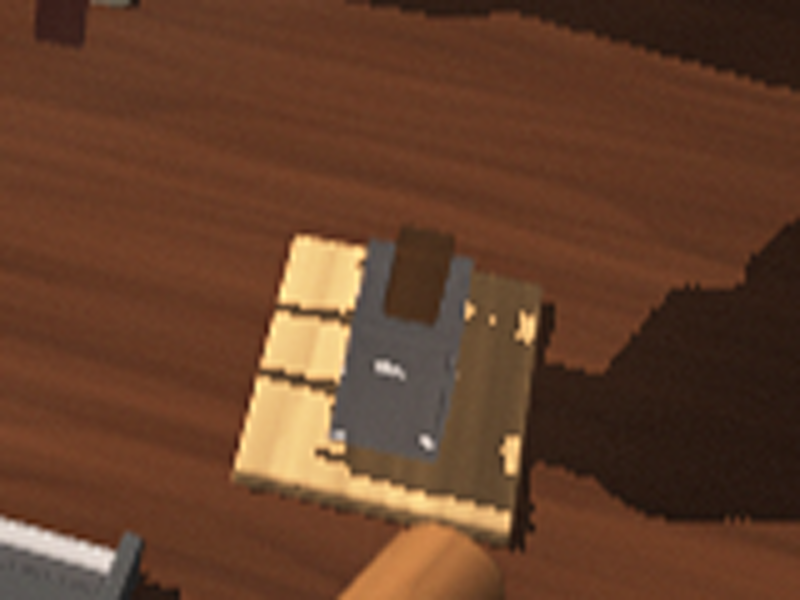

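View pics/t48r.png

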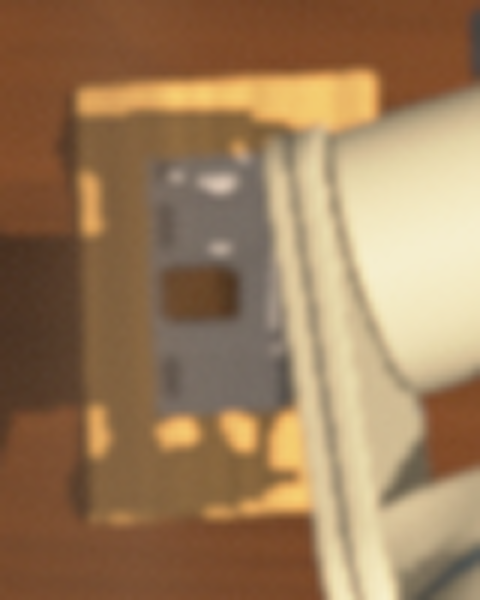

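View pics/t48t.png

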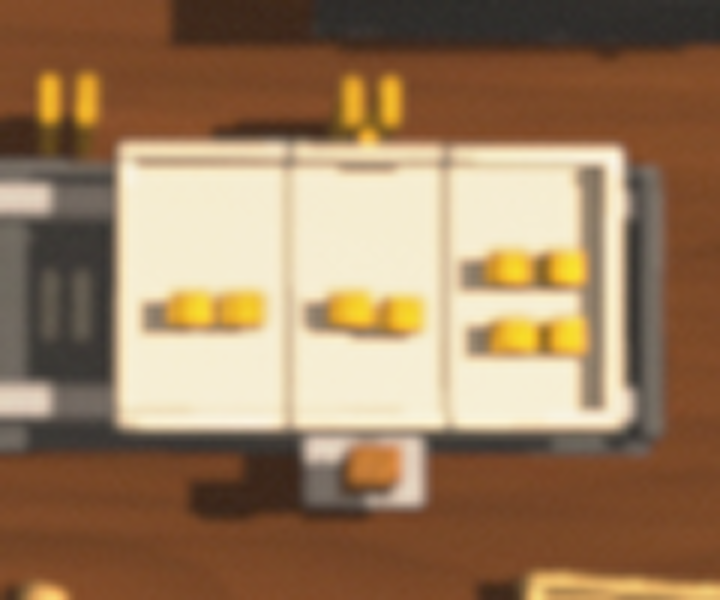

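The top view shows the nuggets split 2 / 2 / 4 over the thirds, all clear of the scored lines. The pointer is between the filling posts and the tin sits centred on its rest. Moving to the push post now.

Request:
jog_arm --steps '[[[-0.0125, 0.0053, 0, 0, 0, 0, 0], [-0.025, 0.0106, 0, 0, 0, 0, 0], [-0.025, 0.0106, 0, 0, 0, 0, 0], [-0.025, 0.0106, 0, 0, 0, 0, 0], [-0.025, 0.0106, 0, 0, 0, 0, 0], [-0.025, 0.0106, 0, 0, 0, 0, 0], [-0.025, 0.0106, 0, 0, 0, 0, 0], [-0.025, 0.0106, 0, 0, 0, 0, 0], [-0.025, 0.0106, 0, 0, 0, 0, 0], [-0.025, 0.0106, 0, 0, 0, 0, 0], [-0.025, 0.0106, 0, 0, 0, 0, 0], [-0.025, 0.0106, 0, 0, 0, 0, 0], [-0.0125, 0.0053, 0, 0, 0, 0, 0]]]'

```text
t: 52.88
ee_pos: [558.1, -137.7, 369.6]
orientation: [2.126, 2.311, 0.0]
ft_force: [0.9, 0.1, 0.9]
width: 44.3
```

Request:
jog_arm --steps '[[[0, 0, 0, 0, 0, 6.7, 0], [0, 0, 0, 0, 0, 6.7, 0], [0, 0, 0, 0, 0, 6.7, 0], [0, 0, 0, 0, 0, 6.7, 0], [0, 0, 0, 0, 0, 6.7, 0], [0, 0, 0, 0, 0, 6.7, 0], [0, 0, 0, 0, 0, 6.7, 0], [0, 0, 0, 0, 0, 6.7, 0], [0, 0, 0, 0, 0, 6.7, 0], [0, 0, 0, 0, 0, 6.7, 0], [0, 0, 0, 0, 0, 6.7, 0], [0, 0, 0, 0, 0, 6.7, 0], [0, 0, 0, 0, 0, 6.7, 0], [0, 0, 0, 0, 0, 6.7, 0]]]'

```text
t: 54.05
ee_pos: [556.6, -135.2, 369.6]
orientation: [-3.141, -0.019, 0.001]
ft_force: [-0.2, -0.6, -0.2]
width: 43.6
```

```bash
python3 -c "
from h import *
report(); need([554.5,-141,75],down(-89))
t=lambda u,v,z:bp(((u+.5)/6-.5+310,(v+.5)/6-.5+140),z,'top').round(1)
print('post',t(372,468,88), 'tray corners',[t(*q,64)[:2] for q in[(118,142),(622,147),(628,428),(117,428)]])
crop('scene',170,170,420,340,'s49',3.1)
"
```

```text
t 54.05 grasp [ 556.5 -135.2  206.6] toolz [-7.e-04  5.e-04 -1.e+00] ydir -89.29 w 43.6 F [-0.2 -0.6 -0.2] q [-0.26  0.39  1.77  0.    0.98  1.3 ]
grasp shift(tool) [ -2.    5.9 131.6] tcp shift(tool) [ -2.1   5.8 131.6] turn [-0.03  0.04 -0.29]
post [ 554.1 -139.3   88. ] tray corners [array([696.5, -30.1]), array([ 699.2, -247.9]), array([ 576.8, -251.1]), array([572. , -32.1])]
```

View pics/s49.png

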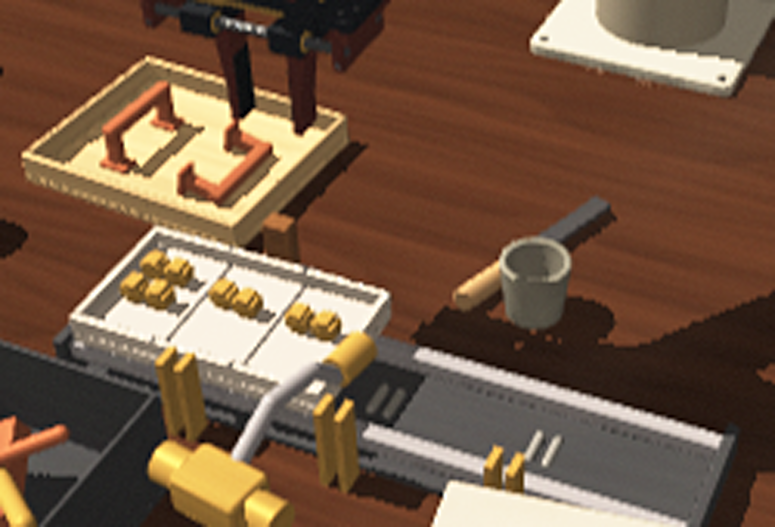

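Request:
jog_arm --steps '[[[-0.002, 0.005, 0.01, 0, 0, -0.3, 0], [0, 0, 0.02, 0, 0, 0, 0], [0, 0, 0.02, 0, 0, 0, 0], [0, 0, 0.02, 0, 0, 0, 0], [0, 0, 0.02, 0, 0, 0, 0], [0, 0, 0.02, 0, 0, 0, 0], [0, 0, 0.015, 0, 0, 0, 0], [0, 0, 0.006, 0, 0, 0, 0], [0, 0, 0, 0, 0, 0, 0], [0, 0, 0, 0, 0, 0, 0]]]'

```text
t: 54.93
ee_pos: [554.5, -141.5, 238.7]
orientation: [-3.141, -0.038, 0.001]
ft_force: [0.5, -0.7, -0.8]
width: 44.2
```

```bash
python3 -c "
from h import *
report()
crop('scene',210,180,330,290,'s50',6)
"
```

```text
t 54.93 grasp [ 554.4 -141.5   75.7] toolz [-6.e-04  2.e-04 -1.e+00] ydir -88.62 w 44.2 F [ 0.5 -0.7 -0.8] q [-0.27  0.58  1.84  0.    0.72  1.28]
```

View pics/s50.png

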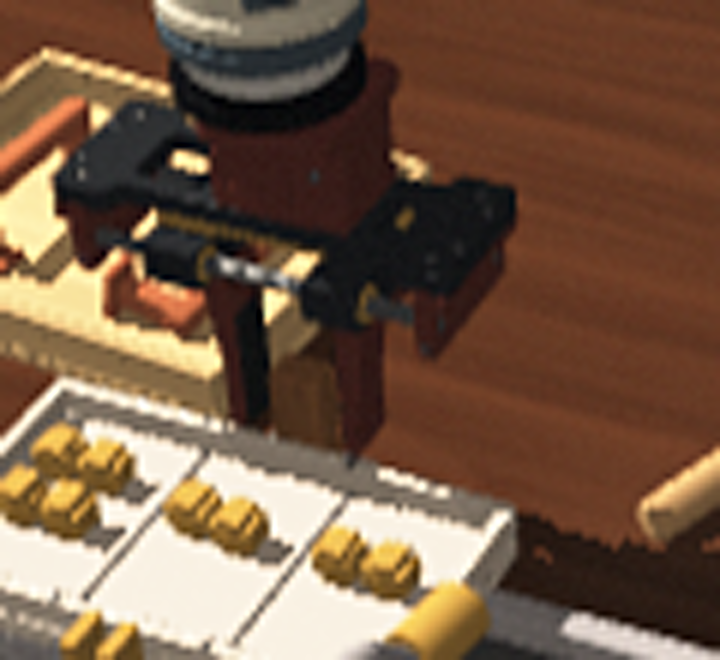

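Request:
jog_arm --steps '[[[0, 0, 0, 0, 0, 0, 0.3], [0, 0, 0, 0, 0, 0, 0.5], [0, 0, 0, 0, 0, 0, 0.7], [0, 0, 0, 0, 0, 0, 1], [0, 0, 0, 0, 0, 0, 1], [0, 0, 0, 0, 0, 0, 1], [0, 0, 0, 0, 0, 0, 1]]]'

```text
t: 55.57
ee_pos: [554.8, -141.9, 239.6]
orientation: [3.141, 0.034, 0.002]
ft_force: [-2.5, -1.7, 6.4]
width: 23.8
```

```bash
python3 -c "
from h import *
report()
crop('scene',180,200,340,320,'s51',5)
"
```

```text
t 55.57 grasp [ 554.9 -142.    76.6] toolz [ 1.1e-03 -3.0e-04 -1.0e+00] ydir -88.76 w 23.8 F [-2.5 -1.7  6.4] q [-0.27  0.58  1.84 -0.    0.72  1.28]
```

View pics/s51.png

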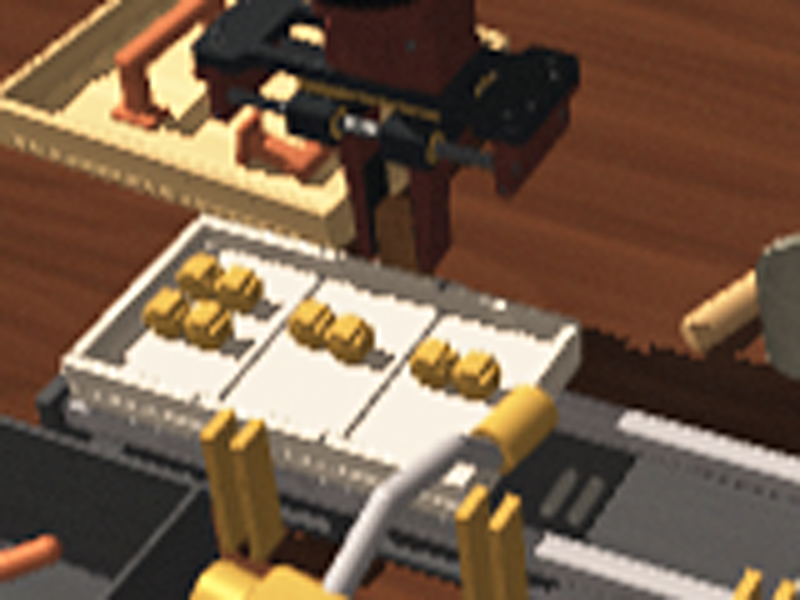

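Request:
jog_arm --steps '[[[0, -0.002, 0, 0, 0, 0, 1], [0, -0.003, 0, 0, 0, 0, 1], [0, -0.005, 0, 0, 0, 0, 1], [0, -0.005, 0, 0, 0, 0, 1], [0, -0.005, 0, 0, 0, 0, 1], [0, -0.005, 0, 0, 0, 0, 1], [0, -0.005, 0, 0, 0, 0, 1], [0, -0.005, 0, 0, 0, 0, 1], [0, -0.005, 0, 0, 0, 0, 1], [0, -0.005, 0, 0, 0, 0, 1], [0, -0.005, 0, 0, 0, 0, 1], [0, -0.005, 0, 0, 0, 0, 1], [0, -0.005, 0, 0, 0, 0, 1], [0, -0.005, 0, 0, 0, 0, 1], [0, -0.005, 0, 0, 0, 0, 1], [0, -0.005, 0, 0, 0, 0, 1], [0, -0.005, 0, 0, 0, 0, 1], [0, -0.005, 0, 0, 0, 0, 1], [0, -0.004, 0, 0, 0, 0, 1], [0, -0.002, 0, 0, 0, 0, 1]]]'

```text
t: 57.28
ee_pos: [553.2, -50.4, 239.7]
orientation: [3.141, 0.035, 0.004]
ft_force: [0.4, -0.8, 4.3]
width: 23.8
```

```bash
python3 -c "
from h import *
report()
crop('scene',180,180,380,330,'s52',4)
"
```

```text
t 57.28 grasp [553.6 -50.4  76.7] toolz [ 2.3e-03 -1.0e-04 -1.0e+00] ydir -88.74 w 23.8 F [ 0.4 -0.8  4.3] q [-0.11  0.57  1.88  0.    0.7   1.44]
```

View pics/s52.png

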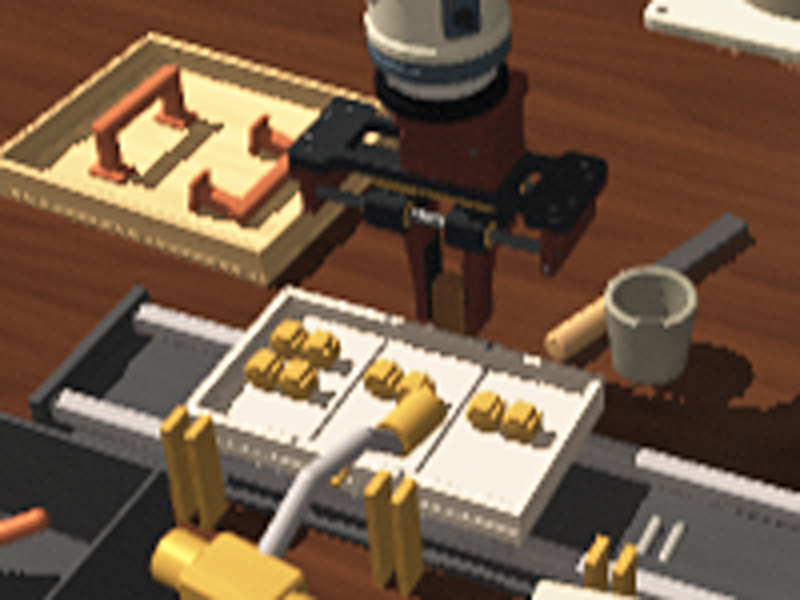

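Request:
jog_arm --steps '[[[0, -0.002, 0, 0, 0, 0, 1], [0, -0.004, 0, 0, 0, 0, 1], [0, -0.004, 0, 0, 0, 0, 1], [0, -0.004, 0, 0, 0, 0, 1], [0, -0.004, 0, 0, 0, 0, 1], [0, -0.004, 0, 0, 0, 0, 1], [0, -0.004, 0, 0, 0, 0, 1], [0, -0.003, 0, 0, 0, 0, 1], [0, -0.002, 0, 0, 0, 0, 1], [0, -0.002, 0, 0, 0, 0, 1], [0, -0.001, 0, 0, 0, 0, 1], [0, -0.001, 0, 0, 0, 0, 1], [0, 0, 0, 0, 0, 0, 1], [0, 0, 0, 0, 0, 0, 1], [0, 0, 0, 0, 0, 0, 1]]]'

```text
t: 58.58
ee_pos: [552.6, -15.4, 239.7]
orientation: [-3.141, -0.034, -0.004]
ft_force: [2.3, 1.3, 5.2]
width: 24.0
```

```bash
python3 -c "
from h import *
report()
crop('scene',180,180,380,330,'s53',4)
crop('top',210,140,430,240,'t53',3.6)
"
```

```text
t 58.58 grasp [553.  -15.4  76.7] toolz [ 2.7e-03  4.0e-04 -1.0e+00] ydir -88.76 w 24.0 F [2.3 1.3 5.2] q [-0.05  0.56  1.88  0.    0.69  1.5 ]
```

View pics/s53.png

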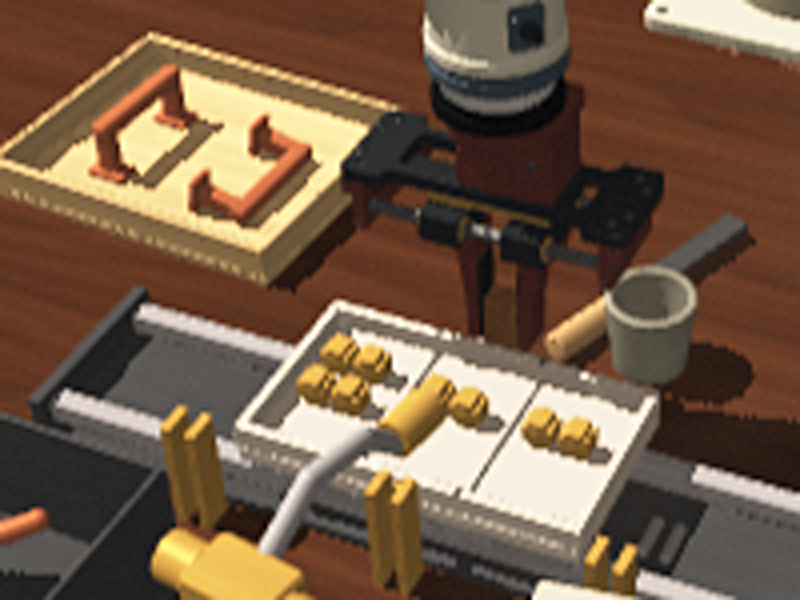

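View pics/t53.png

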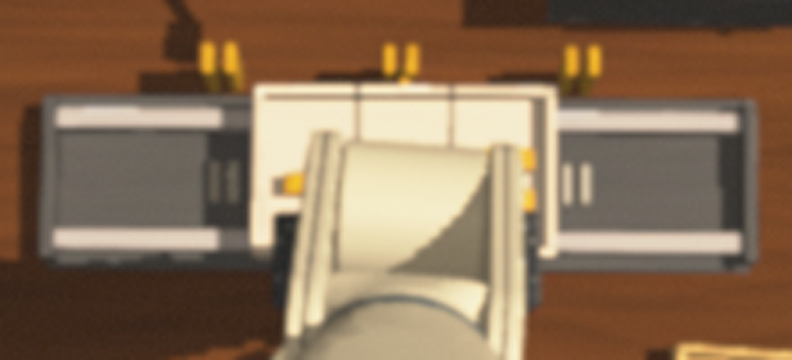

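Request:
jog_arm --steps '[[[0, -0.001, 0, 0, 0, 0, 1], [0, -0.001, 0, 0, 0, 0, 1], [0, -0.0005, 0, 0, 0, 0, 1], [0, 0, 0, 0, 0, 0, 1], [0, 0, 0, 0, 0, 0, 1]]]'

```text
t: 59.1
ee_pos: [552.5, -12.9, 239.7]
orientation: [-3.141, -0.034, -0.004]
ft_force: [2.7, 1.7, 5.5]
width: 23.6
```

```bash
python3 -c "
from h import *
report()
"
```

```text
t 59.1 grasp [553.  -12.8  76.7] toolz [ 2.8e-03  5.0e-04 -1.0e+00] ydir -88.75 w 23.6 F [2.7 1.7 5.5] q [-0.05  0.56  1.88  0.    0.69  1.5 ]
```

Request:
jog_arm --steps '[[[0, 0, 0, 0, 0, 0, 0.4], [0, 0, 0, 0, 0, 0, 0], [0, 0, 0, 0, 0, 0, 0], [0, 0, 0, 0, 0, 0, 0], [0, 0, -0.008, 0, 0, 0, 0], [0, 0, -0.015, 0, 0, 0, 0], [0, 0, -0.02, 0, 0, 0, 0], [0, 0, -0.025, 0, 0, 0, 0], [0, 0, -0.025, 0, 0, 0, 0], [0, 0, -0.025, 0, 0, 0, 0], [0, 0, -0.02, 0, 0, 0, 0], [-0.02, 0, -0.01, 0, 0, 0, 0], [-0.03, 0, 0, 0, 0, 0, 0], [-0.03, 0, 0, 0, 0, 0, 0], [-0.03, 0, 0, 0, 0, 0, 0], [-0.02, 0, 0, 0, 0, 0, 0], [0, 0, 0, 0, 0, 0, 0]]]'

```text
t: 60.52
ee_pos: [417.9, -16.1, 386.8]
orientation: [-3.141, -0.034, 0.005]
ft_force: [0.5, -0.4, 0.3]
width: 43.9
```

```bash
python3 -c "
from h import *
report()
cv2.imwrite('pics/s54.png',ctrl.get_image('scene')[:,:,::-1])
cv2.imwrite('pics/t54.png',ctrl.get_image('top')[:,:,::-1])
crop('top',210,140,430,240,'t54c',3.6)
crop('scene',180,180,380,330,'s54c',4)
"
```

```text
t 60.52 grasp [417.4 -16.  223.8] toolz [-3.2e-03  1.0e-04 -1.0e+00] ydir -88.74 w 43.9 F [ 0.5 -0.4  0.3] q [-0.07  0.14  2.08 -0.    0.92  1.48]
```

View pics/s54c.png

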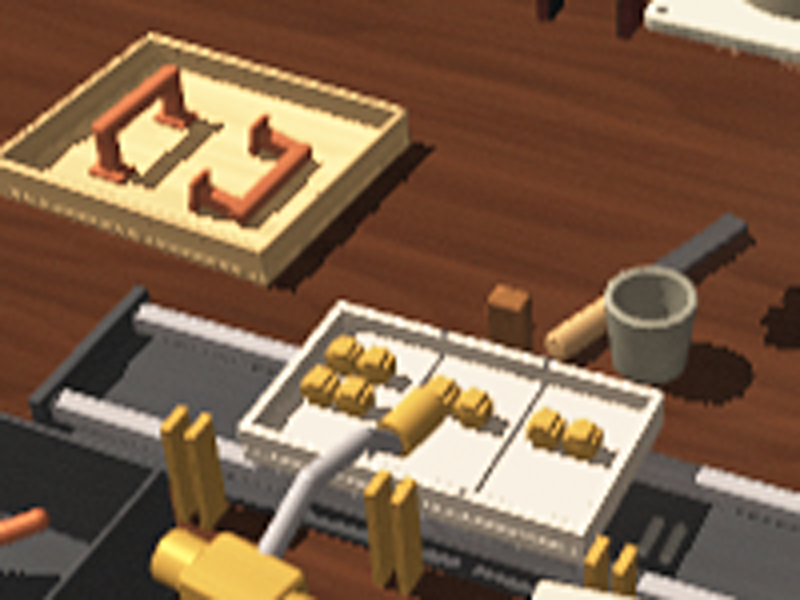

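View pics/t54c.png

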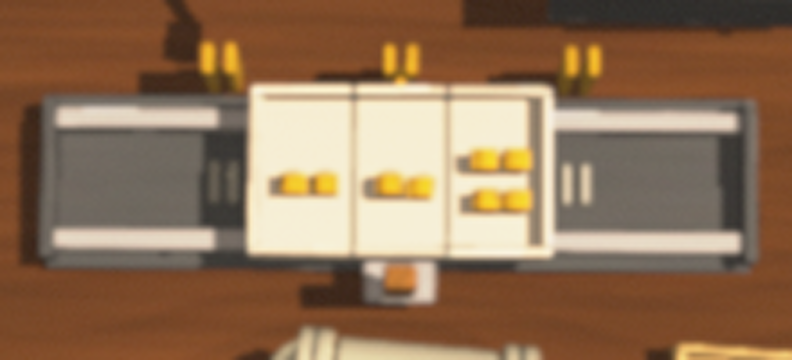

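View pics/t54.png

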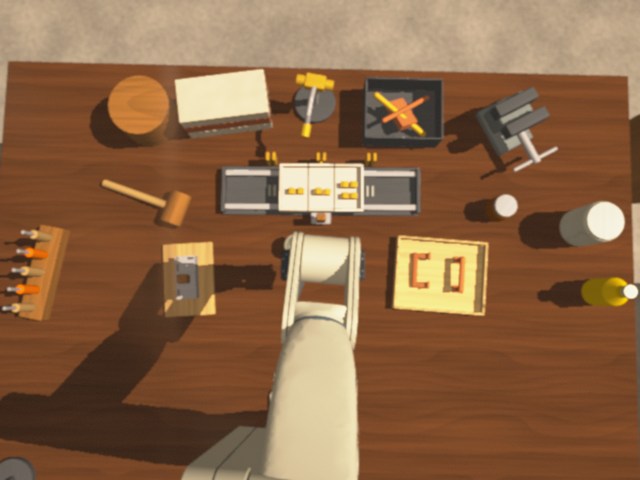

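View pics/s54.png

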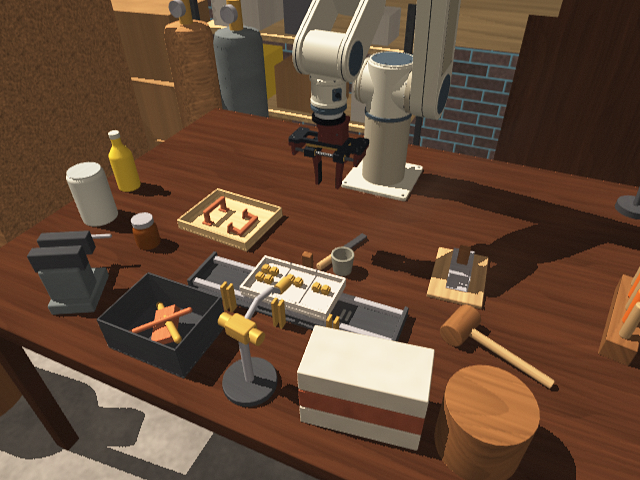

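The pointer is at (400,78) in the crop, between the middle posts at 390 and 413. Last check is the tin's placement.

```bash
python3 -c "
from h import *
crop('top',150,230,230,330,'t55r',6)
"
```

```text
(no output)
```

View pics/t55r.png

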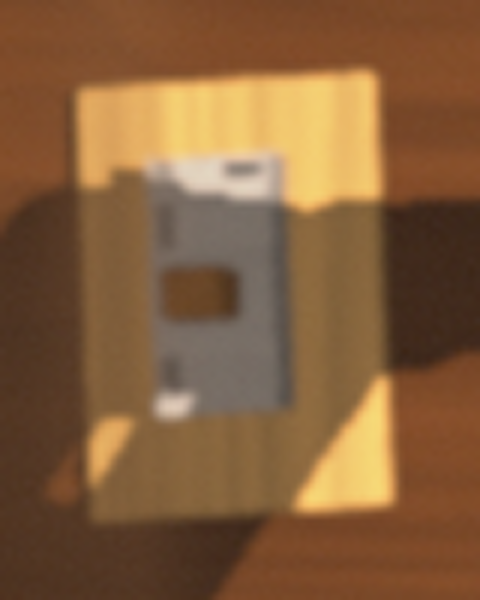

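```bash
python3 -c "
from h import *
print(bp(((200.5)/6-.5+150,(293.5)/6-.5+230),96,'top'))
print(ctrl.close_job())
"
```

```text
[390.66641783 328.04902062  96.        ]
the job is handed in; nothing more can be done
None
```

The job is done and handed in at about 61 s of the 200 s allowed; the hand-in reports no verdict.

- **Pulls:** Both pulls that were on the tray are in the crate. The second one tipped over after I released it and ended up with its bar on the crate's rim. I lifted it again and laid it fully inside, so it lies on its side while the first stands upright.
- **Nuggets:** All eight are on the tray, clear of the scored lines: two in the torch third, two in the middle and four in the far third. That meets the two-per-third minimum, but it is not as even as 3/3/2. They stayed in place during the push.
- **Tin:** The empty tin is back level and square on its rest. My last measurement puts its grip about 2 mm (x) and 3 mm (y) from the middle of the rest.
- **Carrier:** I gripped the post and moved the carrier about 129 mm slowly, never past 130 mm. After release the pictures show its pointer centred between the torch station's posts. I could not confirm the click any other way.

The file, crucible, flux jar and mallet look unmoved in the last pictures. The wrist force readings I took stayed under 10 N.

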